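Clear a stack of station supplies into their trays

TASK

Take the small stack on the packing bench apart from the top down, one thing at a time, and set the rubber stamp, the round jar, the ink pad and the white product box from the bottom each flat and squarely inside the rim of the shallow grey-rimmed tray that is made for it. Do not shift anything that still has something standing on it, keep everything upright, and set each thing down in its tray instead of dropping it. Leave the stapler and the label roll where they are.

Things in the scene. Friction and masses are not known exactly. Their poses are not given: they have to be found in the camera images.
- stamp: Rubber stamp standing on the ink pad, 76 mm tall: wooden base 26 x 62 mm and 20 mm high, on it an upright turned handle, 18 mm thick from 20 to 44 mm up and widening to 24 mm from 44 to 76 mm. 0.06 kg. Origin at the centre of its underside, z up, y along the 62 mm side.
- ink_pad: Flat blue ink pad tin lying on the white box, its lid shut and fixed, 64 x 92 mm and 18 mm high, 0.09 kg. Can be gripped across its 64 mm side. Origin at the centre of its underside, z up, y along the 92 mm side.
- jar: Round white jar with a pink screw lid, 53 mm across and 46 mm tall, standing on the white box next to the ink pad, 0.12 kg. While it stands there its lid is 91 mm above the bench, higher than the top of the ink pad (63 mm). Origin at the centre of its underside, z up; it lies about 50 mm along +y from the box's origin, with the ink pad about 30 mm along -y.
- white_carton: White product box at the bottom of the stack, lying flat, 60 mm wide, 155 mm long, 45 mm high, 0.14 kg. Can be gripped across its 60 mm side. Origin at the centre of its underside, z up, y along the 155 mm side. (Other such boxes in the brown carton behind do not belong to the job.)
- stamp_tray: Tray for the stamp, the smallest rectangular tray, fixed on the bench; like all the trays it has a dark floor and a thin grey rim. Inside 44 x 80 mm; floor 3 mm thick; rim all round 4 mm wide, its top 8 mm above the bench. Origin at the centre of its underside, y along the 80 mm side. A thing lying in this or any other of the trays has its underside 3 mm above this origin.
- pad_tray: Tray for the ink pad, the middle-sized rectangular tray, fixed. Inside 82 x 110 mm; floor 3 mm thick; rim 4 mm wide, top 8 mm above the bench, with a 60 mm gap for the fingers in the middle of each long side (that is, at +x and -x). Origin at the centre of its underside, y along the 110 mm side.
- jar_tray: Tray for the jar, the only round one, fixed. Inside 74 mm across, outside 82 mm; floor 3 mm thick; rim top 8 mm above the bench. Origin at the centre of its underside.
- carton_tray: Tray for the white product box, the longest tray, fixed. Inside 78 x 173 mm; floor 3 mm thick; rim 4 mm wide, top 8 mm above the bench, with a 60 mm gap for the fingers in the middle of each long side (at +x and -x). Origin at the centre of its underside, y along the 173 mm side.
- stapler: Stapler with teal top lying behind the work, 28 x 122 mm, 36 mm high; to be left alone. Origin at the centre of its underside.
- label_roll: Roll of white labels standing on end at the right of the work, 84 mm across, 61 mm tall; to be left alone. Origin at the centre of its underside.

How it is judged:
By the outcome, as a careful person would: the job done as asked, in the order asked, and still so for the second after the job is handed in, with the robot touching nothing.
It also fails if it takes over 128 s, if anything falls off the work surface, if the arm or the gripper's body presses on something with over 40 N, if the wrist force passes 120 N, or if a joint passes its speed limit or range.

ROBOT

A 6-joint arm with a two-finger parallel gripper is mounted at the origin on a cart in front of the work surface, level with it; the furniture and walls round the work are solid. World frame = base frame: x ahead of the robot, y to its left, z up, the work surface at z = 0. Lengths are in m, angles in rad, forces in N, time in s.
With the tool pointing down it reaches from about 0.375 to 0.9 m from the base axis. Payload 3.1 kg.
Tool frame: the origin (TCP) lies midway between the tips of the shut fingers; the grasp point (between the pads) lies 19 mm behind it; z points along the fingers, y is the line along which they close (so a half turn about z gives the same grasp; the last joint's range is limited). The gripper opens to 87 mm and grips with 3 to 60 N. Pads are 19 mm wide; open, the fingers measure 117 mm over their backs; the gripper's body (75 mm by 190 mm) begins 51 mm behind the grasp point.
Start: joints at [1.145, 0.527, 1.433, -0, 1.181, -0.178], TCP at [0.153, 0.606, 0.195] pointing down, gripper open.
Joint ranges: [-3.08, 3.08], [-0.75, 2.2], [0.22, 2.44], [-1.43, 4.57], [0, 2.65], [-2.85, 2.85]. Speed limits (rad/s): [2.79, 2.79, 3.14, 3.14, 3.14, 3.14].

INTERFACE

Orientations are given as a 3x3 rotation matrix whose columns are the frame's x, y, z axes.
In Python, from rig import status, grab_frame, get_calibration, workorder gives the robot as it stands.
- The arm moves only by the tool drive_tool, never from a script. Its argument "increments" is a list of rows, each a list of 5 numbers: the shift along the tool's x, y, z normalised to -1 to 1, where 1 is 0.03 m, then the turn about the tool's z normalised to -1 to 1, where 1 is 0.1 rad, then the opening, from -1 (shut) to 1 (fully open). In form: [[tx, ty, tz, twist, grip], ...]. A call has 1 to 12 rows; each row shifts and turns the commanded pose from where the row before left it, along the tool's axes as they then stand; what a row does not reach is not made up. A row lasts 1/8 s, in which the tool goes at most 62.5 mm and 10.7 degrees, less where a joint would pass 70% of its speed; a pose out of reach is approached as far as the arm can. A call with a number of a shift or a turn outside -1 to 1 is refused whole. A call with a gripper value outside its range is refused whole. The fingers move at their own pace and stop on an object; the grip force is fixed at half the most. Time passes only in rows, so rows that do not move let the fingers close. It gives the time, the measured TCP pose, the force, the opening and the grip force at its end, in the units of the state.
- status.observe(): the state, without advancing time (a new reading comes with each control period).
- grab_frame(name): name is "scene" or "side" or "wrist"; returns the picture (384x512x3 uint8, red, green, blue); there is no depth.
- get_calibration(name): a dict with "K" (3x3 intrinsics, pixels), "dist_coeffs" ([k1, k2, p1, p2, k3] as OpenCV has them; the pictures are not rectified), "eye" and "rotation" of the camera in the world. Camera axes: x right, y down, z forward; pixel columns grow to the right and rows downward; lengths in m; the calibration is good to about 2 mm. A picture is of the moment at which its call begins: read the wrist's pose just before it. get_calibration takes no time and is no camera call; for the wrist camera it gives the pose at the moment of the call.
- workorder.finish_job(): hands the job in; it is judged then, once.
The state is a dict: "time": time; "joints": joint angles; "qvel": joint speeds; "tau": joint torques, N m; "tcp_pos": TCP position; "eef_rot": TCP orientation; "force": force on the tool from outside, world axes, zero at the start; "ft_torque": the same for the moment, N m; "gripper_width": finger opening in m; "grip_force": force on a finger pad.
Only numpy, scipy, OpenCV 4.12 (cv2) and the standard library are available. Lean on these libraries where they do the work, as an engineer would, in place of code of your own. Each camera call takes 0.05 s, during which the arm holds its last target. There are 200 camera calls.

## Working session

There is one attempt and no reset: what is moved stays moved. The work goes in short steps, Python scripts to look and compute and a tool call to move; the robot and the scene stay as the last step left them, time stands still between calls to the robot, and variables do not carry over. Pictures are saved under pics/ and viewed, at most 14 in all, crops included, and the job is handed in when it is done.

Besides the shell and the picture viewer there is one more tool, called after "Call:" by a JSON object that holds its "name" and its "arguments". drive_tool: Moves the arm, as the interface text tells. Scaled input: -1 to 1 covers 0.03 m each way for a shift and 0.1 rad each way for a turn. Its arguments: {"type":"object","properties":{"increments":{"type":"array","items":{"type":"array","items":{"type":"number"}}}},"required":["increments"]}

```bash
mkdir -p pics; ls; python3 - <<'E'
from rig import status, grab_frame, get_calibration
import cv2,json
for n in ["scene","side"]:
    im=grab_frame(n); cv2.imwrite(f"pics/{n}0.png",im[:,:,::-1])
    c=get_calibration(n); print(n,c)
s=status.observe(); print(s)
E
```

```text
pics
scene {'K': array([[346.76733845,   0.        , 259.88600831],
       [  0.        , 346.76733845, 200.01169549],
       [  0.        ,   0.        ,   1.        ]]), 'dist_coeffs': array([0.00346812, 0.        , 0.        , 0.        , 0.        ]), 'eye': array([ 0.13037409, -0.66491138,  0.87439573]), 'rotation': array([[ 0.847924  , -0.37627693,  0.37341741],
       [-0.52989152, -0.62217807,  0.57628936],
       [ 0.01548773, -0.6865203 , -0.72694567]])}
side {'K': array([[391.24539401,   0.        , 259.82227504],
       [  0.        , 391.24539401, 190.30625548],
       [  0.        ,   0.        ,   1.        ]]), 'dist_coeffs': array([0.02082802, 0.        , 0.        , 0.        , 0.        ]), 'eye': array([ 0.39414185, -0.99713726,  0.70828555]), 'rotation': array([[ 0.98799918, -0.06570799,  0.13978587],
       [-0.15263256, -0.55409969,  0.81833785],
       [ 0.02368397, -0.829853  , -0.55747921]])}
{'time': 0.1, 'joints': array([ 1.14449928e+00,  5.28371345e-01,  1.43378013e+00, -5.12245520e-05,
        1.18141227e+00, -1.78522276e-01]), 'qvel': array([ 0.0003074 , -0.00100942, -0.00270693,  0.00134929, -0.00106023,
        0.00170804]), 'tau': array([-5.62310615e-04, -4.40988421e+01, -1.77149302e+01,  6.34641806e-02,
        5.33944450e-02, -3.74153717e-05]), 'tcp_pos': array([0.15297677, 0.605245  , 0.1945688 ]), 'eef_rot': array([[-9.69465217e-01,  2.45227644e-01, -7.71898241e-04],
       [ 2.45228671e-01,  9.69463567e-01, -1.81427337e-03],
       [ 3.03417238e-04, -1.94816650e-03, -9.99998056e-01]]), 'force': array([0.08689312, 0.20482406, 0.37278695]), 'ft_torque': array([-0.02279952,  0.00655593,  0.03184196]), 'grip_force': 0.0, 'gripper_width': 0.08687566153195453}
```

View pics/scene0.png

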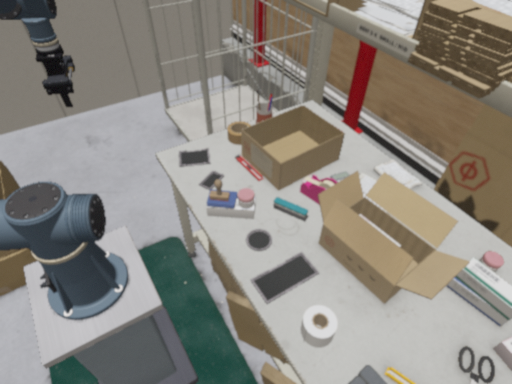

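View pics/side0.png

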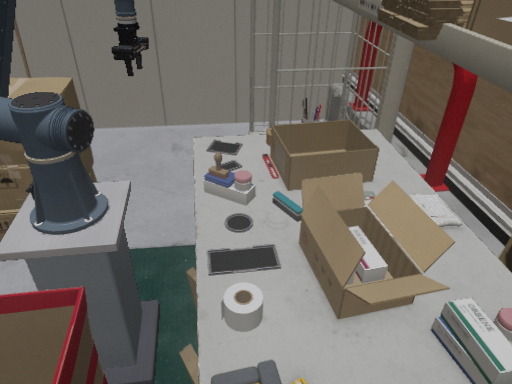

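The scene picture shows the pad tray at (195,157), stamp tray (212,181), stack (231,203), jar tray (259,240), carton tray (286,276), roll (320,323) and stapler (290,208). The side view shows the same things. Next are coarse positions from both views.

```bash
cat > h.py <<'E'
import cv2,numpy as np
from rig import status, grab_frame, get_calibration
def rays(c,px):
    p=cv2.undistortPoints(np.array(px,float).reshape(-1,1,2),c["K"],c["dist_coeffs"]).reshape(-1,2)
    return np.c_[p,np.ones(len(p))]@np.array(c["rotation"]).T
def onto(c,px,z):
    d=rays(c,px); e=np.array(c["eye"]); return e+d*((z-e[2])/d[:,2])[:,None]
def proj(c,P):
    R=np.array(c["rotation"]); P=np.array(P,float).reshape(-1,3)
    return cv2.projectPoints(P,cv2.Rodrigues(R.T)[0],-R.T@np.array(c["eye"]),c["K"],c["dist_coeffs"])[0].reshape(-1,2)
def rect(c,cnt,z):
    w=onto(c,cnt.reshape(-1,2),z)[:,:2].astype(np.float32)*1000
    (x,y),(a,b),t=cv2.minAreaRect(w)   # angle of side a from x axis
    if a>b: a,b,t=b,a,t+90             # t = direction of short side (object x axis)
    return x,y,a,b,(t+90)%180-90
def contours(mask,amin):
    mask=cv2.morphologyEx(mask.astype(np.uint8)*255,cv2.MORPH_OPEN,np.ones((2,2)))
    return [k for k in cv2.findContours(mask,cv2.RETR_EXTERNAL,cv2.CHAIN_APPROX_NONE)[0] if cv2.contourArea(k)>amin]
E
python3 - <<'E'
from h import *
P={"scene":dict(pad=(195,157),stamp=(212,181),jar=(259,240),car=(286,276)),"side":dict(pad=(225,147.5),stamp=(231,166),jar=(239,223),car=(244,259))}
for n in P:
    c=get_calibration(n)
    for k,v in P[n].items(): print(n,k,onto(c,[v],.003)[0].round(3))
    print(onto(c,[dict(scene=(246,194),side=(243,177))[n]],.091)[0].round(3), onto(c,[dict(scene=(219,182),side=(218,156))[n]],.139)[0].round(3))
    im=grab_frame(n); cv2.imwrite(f"pics/{n}1.png",im[:,:,::-1])
    d=contours(im.max(2)<75,40)
    for k in d:
        r=rect(c,k,.003)
        if 300<r[0]<900 and abs(r[1])<700: print(n,np.round(r,1))
E
```

```text
scene pad [0.484 0.352 0.003]
scene stamp [0.479 0.197 0.003]
scene jar [ 0.485 -0.118  0.003]
scene car [ 0.483 -0.267  0.003]
[0.509 0.001 0.091] [0.441 0.047 0.139]
scene [ 479.2 -269.9   63.1  158.4  -89.7]
scene [ 485.4 -120.2   50.2   53.2   58.6]
scene [480.5 197.3  24.6  56.2 -62.1]
scene [480.8 345.9  56.7  91.9  67.4]
side pad [0.483 0.346 0.003]
side stamp [0.493 0.203 0.003]
side jar [ 0.486 -0.121  0.003]
side car [ 0.483 -0.269  0.003]
[ 0.51  -0.015  0.091] [0.441 0.035 0.139]
side [ 897.3 -551.     5.9  100.3    2.8]
side [ 481.8 -271.3   68.7  163.5  -89.8]
side [ 487.4 -120.7   54.9   60.4   82.8]
side [635.7 -75.6  21.6 124.2  28.9]
side [487.3 197.5  27.1  53.2 -66.5]
side [484.2 341.5  70.7 100.7  68.7]
```

```bash
cat >> h.py <<'E'
def go(x,y,z,ang=None,rot=None):
    """tool-frame shift in units from now to x,y,z (m) and twist units to bring tool y to ang (deg, mod 180)"""
    s=status.observe(); R=s["eef_rot"] if rot is None else rot; a=np.degrees(np.arctan2(R[1,1],R[0,1]))
    d=R.T@(np.array([x,y,z])-s["tcp_pos"])/.03
    tw=0 if ang is None else -np.radians((ang-a+90)%180-90)/.1
    print("t%.1f"%s["time"],"tcp",s["tcp_pos"].round(4),"yang %.1f"%a,"-> d",d.round(3),"rows>=",int(np.ceil(abs(d).max())),"twist",round(tw,3),"j6 %.2f"%s["joints"][5])
E
python3 -c "
from h import *
go(.46,.03,.33,56)
c=get_calibration('wrist');s=status.observe();print(c, s['eef_rot'].T@(c['eye']-s['tcp_pos']),s['eef_rot'].T@c['rotation'])"
```

```text
t0.2 tcp [0.1531 0.6055 0.1948] yang 75.8 -> d [-14.622 -16.094  -4.488] rows>= 17 twist 3.456 j6 -0.18
{'K': array([[296.94857778,   0.        , 256.68725549],
       [  0.        , 296.94857778, 196.15369965],
       [  0.        ,   0.        ,   1.        ]]), 'dist_coeffs': array([-0.03667193,  0.        ,  0.        ,  0.        ,  0.        ]), 'eye': array([0.07310505, 0.62635853, 0.38233378]), 'rotation': array([[ 0.24571736,  0.92605901,  0.28642222],
       [ 0.96934037, -0.23429103, -0.07407399],
       [-0.00149073,  0.29584188, -0.95523576]])} [ 0.08267888  0.00037906 -0.18747033] [[-4.70260998e-04 -9.55170400e-01 -2.96056221e-01]
 [ 9.99999871e-01 -3.92091620e-04 -3.23406912e-04]
 [ 1.92827546e-04 -2.96056334e-01  9.55170461e-01]]
```

Call:
{"name": "drive_tool", "arguments": {"increments": [[0, 0, -1, 0.7, 1], [0, 0, -1, 0.7, 1], [0, 0, -1, 0.7, 1], [0, 0, -1, 0.7, 1], [0, 0, -0.5, 0.7, 1]]}}

```text
time: 0.82
tcp_pos: [0.1535, 0.6064, 0.3324]
eef_rot: [[-0.825, 0.565, 0.001], [0.565, 0.825, 0.002], [0.0, 0.003, -1.0]]
force: [0.1, 0.3, 0.1]
gripper_width: 0.0874
grip_force: 0.0
```

```bash
python3 -c "
from h import *
go(.46,.03,.33,56)"
```

```text
t0.8 tcp [0.1535 0.6064 0.3324] yang 55.6 -> d [-19.283 -10.088   0.043] rows>= 20 twist -0.066 j6 0.17
```

Call:
{"name": "drive_tool", "arguments": {"increments": [[-0.964, -0.504, 0, 0, 1], [-0.964, -0.504, 0, 0, 1], [-0.964, -0.504, 0, 0, 1], [-0.964, -0.504, 0, 0, 1], [-0.964, -0.504, 0, 0, 1], [-0.964, -0.504, 0, 0, 1], [-0.964, -0.504, 0, 0, 1], [-0.964, -0.504, 0, 0, 1], [-0.964, -0.504, 0, 0, 1], [-0.964, -0.504, 0, 0, 1]]}}

```text
time: 2.08
tcp_pos: [0.3074, 0.3171, 0.3304]
eef_rot: [[-0.827, 0.563, -0.0], [0.563, 0.827, -0.0], [-0.0, -0.0, -1.0]]
force: [0.6, -1.6, -0.2]
gripper_width: 0.087
grip_force: 0.0
```

Call:
{"name": "drive_tool", "arguments": {"increments": [[-0.964, -0.504, 0, 0, 1], [-0.964, -0.504, 0, 0, 1], [-0.964, -0.504, 0, 0, 1], [-0.964, -0.504, 0, 0, 1], [-0.964, -0.504, 0.3, 0, 1], [-0.964, -0.504, 0.4, 0, 1], [-0.964, -0.504, 0.5, 0, 1], [-0.964, -0.504, 0.5, 0, 1], [-0.964, -0.504, 0.5, 0, 1], [-0.964, -0.504, 0.5, 0, 1], [0, 0, 0.3, 0, 1], [0, 0, 0, 0, 1]]}}

```text
time: 3.58
tcp_pos: [0.4599, 0.0309, 0.2397]
eef_rot: [[-0.826, 0.563, -0.003], [0.563, 0.826, 0.001], [0.003, -0.001, -1.0]]
force: [-0.4, -0.6, 0.1]
gripper_width: 0.0868
grip_force: 0.0
```

```bash
python3 - <<'E'
from h import *
c=get_calibration("wrist"); im=grab_frame("wrist"); cv2.imwrite("pics/w1.png",im[:,:,::-1]); np.save("pics/w1.npy",im)
print(c["eye"]); go(.46,.03,.23,56)
for k in contours(im.max(2)<75,150): print("dark",k.mean((0,1)).round(),np.round(rect(c,k,.003),1))
hsv=cv2.cvtColor(im,cv2.COLOR_RGB2HSV)
H,S,V=cv2.split(hsv)
for k in contours((H>105)&(H<130)&(S>90),150): print("blue",k.mean((0,1)).round(),np.round(rect(c,k,.063),1))
for k in contours(((H>160)|(H<8))&(S>50)&(V>120),150): print("pink",k.mean((0,1)).round(),np.round(rect(c,k,.091),1))
E
```

```text
[0.39209299 0.07737707 0.42739572]
t3.6 tcp [0.4603 0.0311 0.2403] yang 55.8 -> d [-0.013 -0.037  0.343] rows>= 1 twist -0.04 j6 -1.15
dark [ 62. 211.] [ 3.455e+02 -2.568e+02  2.850e+01  7.220e+01  1.000e-01]
dark [278. 296.] [ 644.5  -99.6  411.8 1003.7  -34.2]
dark [508. 171.] [680.  334.5  12.5  66.2  69.9]
dark [367. 107.] [479.4 201.5  37.5  73.5 -62.8]
dark [464.  42.] [479.1 350.9  76.3 105.6  67.8]
dark [141.  84.] [257.  -42.7 205.  599.1  -0. ]
blue [269. 159.] [457.4  46.7  61.  115.8  51.9]
pink [262. 222.] [508.3   6.3  50.2  51.1  55.7]
pink [411. 204.] [590.1 166.7   4.9 116.4   4.5]
pink [402. 199.] [581.8 163.2  17.5 120.5   2.6]
```

View pics/w1.png

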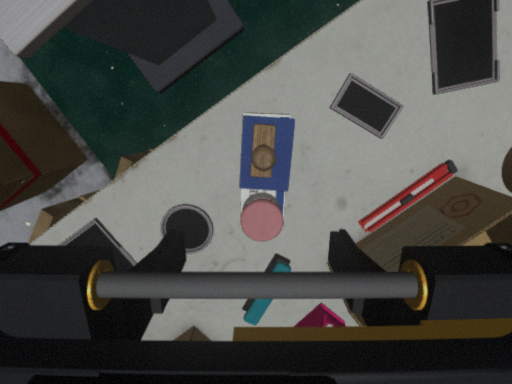

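```bash
cat > m.py <<'E'
from h import *
im=np.load("pics/w1.npy"); c=get_calibration("wrist")
H,S,V=cv2.split(cv2.cvtColor(im,cv2.COLOR_RGB2HSV))
roi=np.zeros(H.shape,bool); roi[100:205,225:305]=1
for k in contours(roi&(H<25)&(S>60)&(V>60),100): print("wood",cv2.boundingRect(k),np.round(rect(c,k,.083),1))
for k in contours(roi&(H>100)&(H<130)&(S>120),150):
    print("blue",cv2.boundingRect(k),np.round(rect(c,k,.063),1)); print(cv2.approxPolyDP(cv2.convexHull(k),3,True).reshape(-1,2).tolist())
print(onto(c,[(263,157)],.139).round(4))
cv2.imwrite("pics/w1c.png",cv2.resize(im[95:255,190:320,::-1],None,fx=4.5,fy=3.7*0+3.7,interpolation=cv2.INTER_CUBIC))
for w,p in dict(tcp=(.46,.031,.24)).items(): print(proj(c,p))
E
python3 m.py
```

```text
wood (252, 125, 24, 53) [440.5  55.4  26.8  60.7  51.7]
blue (242, 118, 53, 87) [455.3  49.2  59.8 107.2  52. ]
[[245, 118], [294, 121], [288, 186], [282, 204], [242, 187]]
[[0.436 0.055 0.139]]
[[256.34442943 230.07372108]]
```

View pics/w1c.png

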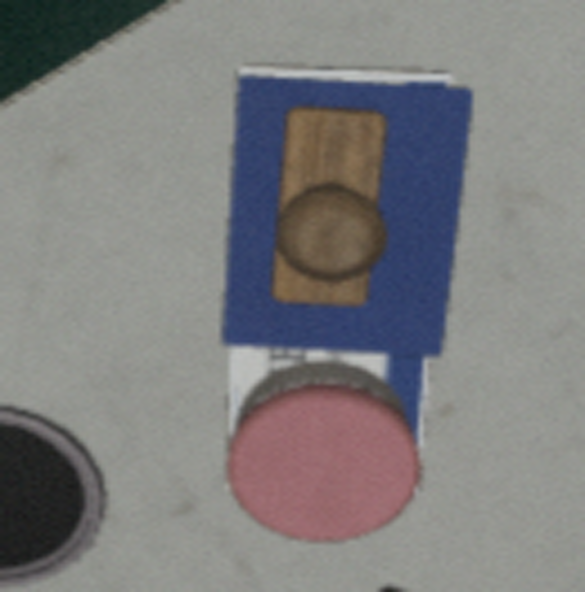

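```bash
cat > q.py <<'E'
from h import *
c=get_calibration("wrist")
def u(p): return [(190+x/4.5-.4,95+y/3.7-.4) for x,y in p]
for n,p,z in [("base",[(290,107),(385,112),(367,305),(272,303)],.083),("pad",[(238,75),(472,88),(440,355),(223,343)],.063)]:
    w=onto(c,u(p),z); print(n,w.mean(0).round(4),np.round(cv2.minAreaRect((w[:,:2]*1000).astype(np.float32)),1) if 0 else "", [np.linalg.norm(w[i]-w[(i+1)%4]).round(4) for i in range(4)], [np.degrees(np.arctan2(*(w[(i+1)%4]-w[i])[1::-1])).round(1) for i in range(4)])
print("handle",onto(c,u([(331,230)]),.139).round(4),"jar",onto(c,u([(326,464)]),.091).round(4))
E
python3 q.py; sed -i 's/^print("t/&/' h.py; python3 -c "
from h import *
go(.438,.055,.18,53)"
```

```text
base [0.4385 0.054  0.083 ]  [np.float64(0.024), np.float64(0.0609), np.float64(0.0252), np.float64(0.0618)] [np.float64(52.2), np.float64(-37.7), np.float64(-125.7), np.float64(141.2)]
pad [0.4465 0.054  0.063 ]  [np.float64(0.0621), np.float64(0.0898), np.float64(0.0617), np.float64(0.0895)] [np.float64(52.0), np.float64(-38.0), np.float64(-128.2), np.float64(142.2)]
handle [[0.4359 0.0553 0.139 ]] jar [[0.5067 0.0073 0.091 ]]
t3.6 tcp [0.4603 0.0311 0.2403] yang 55.8 -> d [1.059 0.24  2.011] rows>= 3 twist 0.484 j6 -1.15
```

Call:
{"name": "drive_tool", "arguments": {"increments": [[0.53, 0.11, 0.5, 0, 1], [0.54, 0.11, 0.5, 0, 1], [0, 0, 0.5, 0.33, 1], [0, 0, 0.5, 0.33, 1], [0, 0, 0, 0, 1]]}}

```text
time: 4.25
tcp_pos: [0.4373, 0.0549, 0.1804]
eef_rot: [[-0.789, 0.615, -0.001], [0.615, 0.789, 0.0], [0.001, -0.001, -1.0]]
force: [1.2, -0.4, 0.8]
gripper_width: 0.0873
grip_force: 0.0
```

```bash
python3 - <<'E'
from h import *
c=get_calibration("wrist"); im=grab_frame("wrist")
go(.4375,.0547,.104,52)
s=status.observe(); print(proj(c,s["tcp_pos"]).round(1), proj(c,[s["tcp_pos"][0],s["tcp_pos"][1],.139]).round(1))
cv2.imwrite("pics/w2.png",cv2.resize(im[100:300,160:360,::-1],None,fx=3,fy=3))
E
```

```text
t4.3 tcp [0.4381 0.0547 0.1809] yang 52.1 -> d [ 0.015 -0.011  2.563] rows>= 3 twist 0.014 j6 -1.04
[[257.2 231.7]] [[257.2 210.8]]
```

View pics/w2.png

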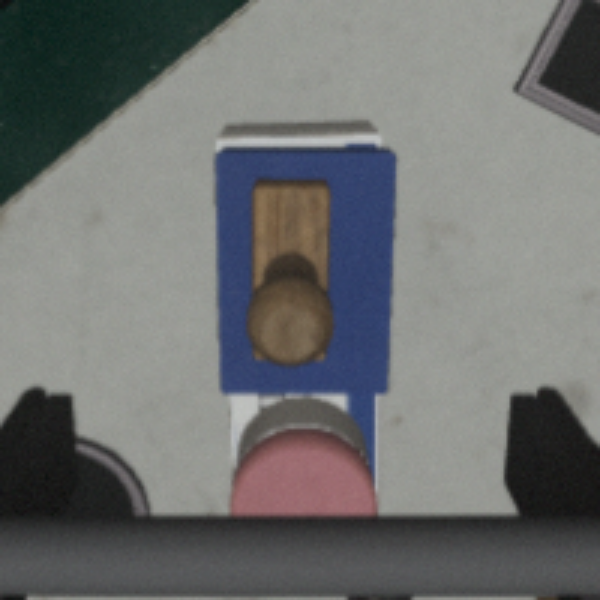

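The handle top sits at pixel (257,207), against (257,211) predicted. It is centred between the fingers, so I'm going down with a small +x correction.

Call:
{"name": "drive_tool", "arguments": {"increments": [[0.03, 0, 0.8, 0, 1], [0.03, 0, 0.8, 0, 1], [0, 0, 0.7, 0, 1], [0, 0, 0.26, 0, 1], [0, 0, 0, 0, 1], [0, 0, 0, 0, -1], [0, 0, 0, 0, -1], [0, 0, 0, 0, -1], [0, 0, 0, 0, -1], [0, 0, 0, 0, -1], [0, 0, 0, 0, -1], [0, 0, 0, 0, -1]]}}

```text
time: 5.8
tcp_pos: [0.4369, 0.055, 0.1036]
eef_rot: [[-0.788, 0.616, -0.0], [0.616, 0.788, 0.0], [0.0, -0.0, -1.0]]
force: [0.3, -1.0, -0.8]
gripper_width: 0.0249
grip_force: 0.0
```

Call:
{"name": "drive_tool", "arguments": {"increments": [[0, 0, 0, 0, -1], [0, 0, 0, 0, -1], [0, 0, -0.1, 0, -1], [0, 0, -0.3, 0, -1], [0, 0, -0.6, 0, -1], [0, 0, -0.8, 0, -1], [0, 0, -0.8, 0, -1], [0, 0, 0, 0, -1]]}}

```text
time: 6.8
tcp_pos: [0.4385, 0.0549, 0.1835]
eef_rot: [[-0.788, 0.616, 0.005], [0.616, 0.788, -0.001], [-0.005, 0.003, -1.0]]
force: [-0.3, 0.1, 0.2]
gripper_width: 0.0205
grip_force: 29.9
```

```bash
python3 - <<'E'
from h import *
cs=[]
for n in ["scene","side"]:
    c=get_calibration(n); im=np.load("x.npy") if 0 else grab_frame(n)
    for k in contours(im.max(2)<75,40):
        r=rect(c,k,.003)
        if 300<r[0]<600 and abs(r[1])<500: print(n,np.round(r,1))
go(.480,.200,.18,116.8)
im=np.load("pics/w1.npy")
E
```

```text
scene [ 479.4 -270.3   63.   157.3   90. ]
scene [497.5 324.2  71.9 150.9  53.5]
side [ 481.8 -271.3   68.7  163.5  -89.8]
side [ 487.4 -120.7   54.9   60.4   82.8]
side [487.3 197.5  27.1  53.2 -66.5]
side [509.2 344.6  58.8  86.9  20.3]
t6.9 tcp [0.4366 0.0551 0.1816] yang 52.0 -> d [1.836 4.696 0.053] rows>= 5 twist -11.315 j6 -1.04
```

Call:
{"name": "drive_tool", "arguments": {"increments": [[0.367, 0.94, 0, 0, -1], [0.367, 0.94, 0, 0, -1], [0.367, 0.94, 0, 0, -1], [0.367, 0.94, 0, 0, -1], [0.367, 0.94, 0, 0, -1], [0, 0, 0, -0.9, -1], [0, 0, 0, -0.9, -1], [0, 0, 0, -0.9, -1], [0, 0, 0, -0.9, -1]]}}

```text
time: 8.02
tcp_pos: [0.4793, 0.1998, 0.18]
eef_rot: [[-0.955, 0.296, -0.003], [0.296, 0.955, -0.001], [0.003, -0.002, -1.0]]
force: [-0.3, -0.3, -0.1]
gripper_width: 0.0202
grip_force: 29.9
```

Call:
{"name": "drive_tool", "arguments": {"increments": [[0, 0, 0, -0.9, -1], [0, 0, 0, -0.9, -1], [0, 0, 0, -0.9, -1], [0, 0, 0, -0.9, -1], [0, 0, 0, -0.9, -1], [0, 0, 0, -0.9, -1], [0, 0, 0, -0.9, -1], [0, 0, 0, -0.9, -1], [0, 0, 0, -0.5, -1], [0, 0, 0, 0, -1], [0, 0, 0, 0, -1]]}}

```text
time: 9.4
tcp_pos: [0.4799, 0.1999, 0.1808]
eef_rot: [[-0.894, -0.449, -0.002], [-0.449, 0.894, -0.0], [0.002, 0.0, -1.0]]
force: [0.4, 0.2, -0.8]
gripper_width: 0.0203
grip_force: 29.9
```

```bash
python3 - <<'E'
from h import *
c=get_calibration("wrist"); im=grab_frame("wrist"); np.save("pics/w3.npy",im)
go(.480,.200,.18,116.8)
for k in contours(im.max(2)<75,150): print("dark",cv2.boundingRect(k),np.round(rect(c,k,.003),1))
cv2.imwrite("pics/w3.png",cv2.resize(im[60:320,130:390,::-1],None,fx=2.3,fy=2.3))
E
```

```text
t9.4 tcp [0.4801 0.1999 0.1811] yang 116.7 -> d [0.001 0.003 0.036] rows>= 1 twist -0.022 j6 -1.86
dark (0, 178, 512, 206) [644.9 281.7 355.3 865.5  26.6]
dark (0, 176, 65, 23) [627.3 -53.1  29.6  84.9  26.4]
dark (242, 144, 32, 38) [467.6 196.   39.3  46.6 -63.4]
dark (96, 98, 108, 60) [488.9  57.4   5.  154.4  53.3]
dark (0, 25, 42, 63) [ 480.3 -105.5   49.3   67.1  -76. ]
dark (154, 0, 318, 128) [339.  201.4 138.4 349.6  27.2]
```

View pics/w3.png

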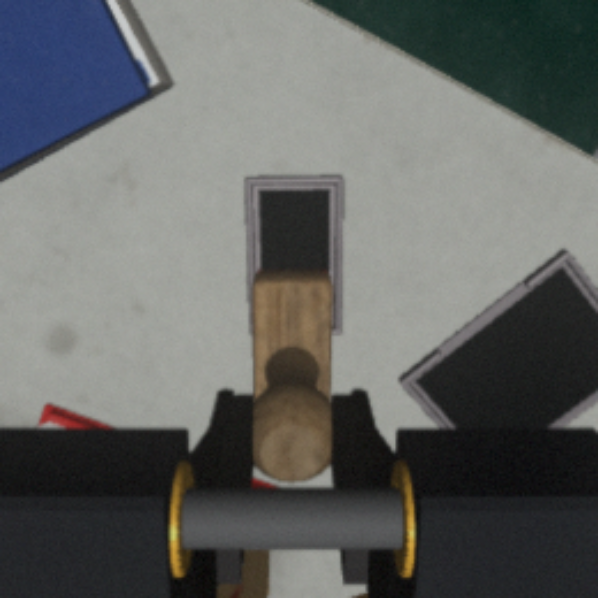

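```bash
python3 - <<'E'
from h import *
c=get_calibration("wrist"); s=status.observe(); R=s["eef_rot"]
f=lambda p:(130+p[0]/2.3-.3,60+p[1]/2.3-.3)
w=onto(c,[f((246,177)),f((343,177)),f((251,330)),f((338,330))],.008)
print(w.round(4), np.round((w-s["tcp_pos"])@R,4))
b=onto(c,[f((254,278)),f((331,278))],.018+.0804)
print(np.round((b-s["tcp_pos"])@R,4))
E
```

```text
[[0.4499 0.159  0.008 ]
 [0.4272 0.2042 0.008 ]
 [0.5245 0.1977 0.008 ]
 [0.5028 0.241  0.008 ]] [[ 0.0452 -0.0231  0.1731]
 [ 0.0451  0.0275  0.1731]
 [-0.0389 -0.022   0.173 ]
 [-0.0389  0.0265  0.1731]]
[[ 0.0138 -0.0146  0.0827]
 [ 0.0138  0.0168  0.0827]]
```

Call:
{"name": "drive_tool", "arguments": {"increments": [[0.09, 0.05, 0.8, 0, -1], [0, 0, 0.9, 0, -1], [0, 0, 0.9, 0, -1], [0, 0, 0.8, 0, -1], [0, 0, 0.6, 0, -1], [0, 0, 0.3, 0, -1], [0, 0, 0.16, 0, -1], [0, 0, 0.05, 0, -1], [0, 0, 0, 0, -1]]}}

```text
time: 10.58
tcp_pos: [0.4777, 0.2002, 0.0468]
eef_rot: [[-0.893, -0.449, 0.001], [-0.449, 0.893, 0.0], [-0.001, -0.0, -1.0]]
force: [-0.2, -0.4, -0.8]
gripper_width: 0.0205
grip_force: 29.9
```

Call:
{"name": "drive_tool", "arguments": {"increments": [[0, 0, 0.05, 0, -1], [0, 0, 0.03, 0, -1], [0, 0, 0, 0, -1]]}}

```text
time: 10.95
tcp_pos: [0.4773, 0.2001, 0.044]
eef_rot: [[-0.893, -0.449, 0.0], [-0.449, 0.893, 0.0], [-0.0, 0.0, -1.0]]
force: [0.2, -0.9, -0.1]
gripper_width: 0.0207
grip_force: 29.9
```

```bash
python3 - <<'E'
from h import *
im=grab_frame("wrist"); cv2.imwrite("pics/w4.png",cv2.resize(im[100:340,130:390,::-1],None,fx=2.3,fy=2.3)); s=status.observe(); print(s["force"],s["tcp_pos"])
E
```

```text
[-1.42947823 -0.01578111 -0.2162552 ] [0.47733616 0.20014608 0.0439874 ]
```

View pics/w4.png

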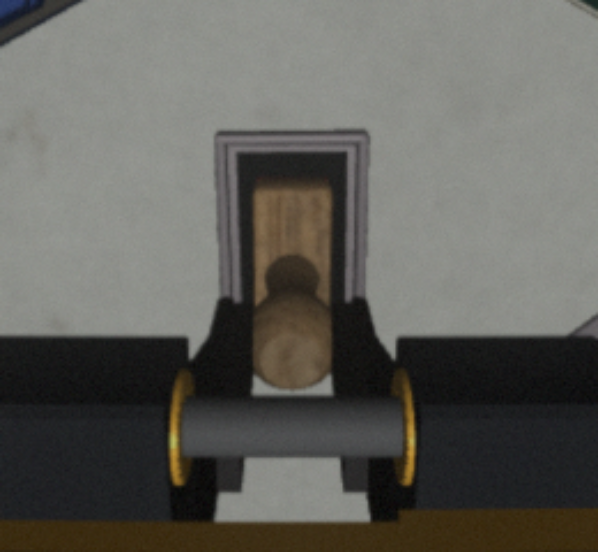

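The stamp base lies centred inside the rim, with even side gaps of about 15 px. I'm lowering it to contact.

Call:
{"name": "drive_tool", "arguments": {"increments": [[0, 0, 0.03, 0, -1], [0, 0, 0, 0, -1]]}}

```text
time: 11.25
tcp_pos: [0.4774, 0.2001, 0.0431]
eef_rot: [[-0.893, -0.45, 0.0], [-0.45, 0.893, -0.0], [-0.0, -0.0, -1.0]]
force: [0.2, -1.4, 0.5]
gripper_width: 0.0203
grip_force: 29.9
```

Call:
{"name": "drive_tool", "arguments": {"increments": [[0, 0, 0.03, 0, -1], [0, 0, 0, 0, -1]]}}

```text
time: 11.5
tcp_pos: [0.4774, 0.2001, 0.043]
eef_rot: [[-0.893, -0.45, 0.001], [-0.45, 0.893, 0.0], [-0.0, -0.0, -1.0]]
force: [-1.4, 0.1, 7.6]
gripper_width: 0.0204
grip_force: 30.1
```

Call:
{"name": "drive_tool", "arguments": {"increments": [[0, 0, 0, 0, 0.2], [0, 0, 0, 0, 1], [0, 0, 0, 0, 1], [0, 0, -0.2, 0, 1], [0, 0, -0.8, 0, 1], [0, 0, -1, 0.9, 1], [0, 0, -1, 0.9, 1], [0, 0, -1, 0.9, 1], [0, 0, -1, 0.9, 1], [0, 0, 0, 0.9, 1], [0, 0, 0, 0.9, 1], [0, 0, 0, 0.9, 1]]}}

```text
time: 13.0
tcp_pos: [0.4772, 0.2001, 0.1926]
eef_rot: [[-0.986, 0.166, 0.0], [0.166, 0.986, 0.0], [-0.0, 0.0, -1.0]]
force: [0.5, 0.7, 0.3]
gripper_width: 0.087
grip_force: 0.0
```

Call:
{"name": "drive_tool", "arguments": {"increments": [[0, 0, 0, 0.9, 1], [0, 0, 0, 0.9, 1], [0, 0, 0, 0.9, 1], [0, 0, 0, 0.9, 1], [0, 0, 0, 0.9, 1], [0, 0, 0, 0.5, 1], [0, 0, 0, 0, 1]]}}

```text
time: 13.88
tcp_pos: [0.4772, 0.2001, 0.1923]
eef_rot: [[-0.788, 0.616, 0.0], [0.616, 0.788, -0.0], [-0.0, 0.0, -1.0]]
force: [-0.3, -0.1, -0.3]
gripper_width: 0.0871
grip_force: 0.0
```

```bash
python3 - <<'E'
from h import *
go(.508,.006,.2,52)
c=get_calibration("wrist"); im=grab_frame("wrist"); np.save("pics/w5.npy",im); cv2.imwrite("pics/w5.png",im[:,:,::-1])
E
```

```text
t13.9 tcp [0.4772 0.2001 0.1923] yang 52.0 -> d [-4.793 -4.467 -0.255] rows>= 5 twist 0.001 j6 -0.73
```

Call:
{"name": "drive_tool", "arguments": {"increments": [[-0.8, -0.745, 0, 0, 1], [-0.8, -0.745, 0, 0, 1], [-0.8, -0.745, 0, 0, 1], [-0.8, -0.745, 0, 0, 1], [-0.8, -0.745, 0, 0, 1], [-0.8, -0.745, 0, 0, 1], [0, 0, 0, 0, 1], [0, 0, 0, 0, 1]]}}

```text
time: 14.92
tcp_pos: [0.5077, 0.0062, 0.1921]
eef_rot: [[-0.788, 0.616, -0.001], [0.616, 0.788, 0.001], [0.001, 0.0, -1.0]]
force: [-0.4, 0.5, -0.0]
gripper_width: 0.0872
grip_force: 0.0
```

```bash
python3 - <<'E'
from h import *
c=get_calibration("wrist"); im=grab_frame("wrist"); np.save("pics/w6.npy",im); cv2.imwrite("pics/w6.png",im[:,:,::-1])
go(.508,.006,.058,52)
H,S,V=cv2.split(cv2.cvtColor(im,cv2.COLOR_RGB2HSV))
for k in contours(((H>160)|(H<8))&(S>50)&(V>120),150): print("pink",cv2.boundingRect(k),np.round(rect(c,k,.091),1),onto(c,[cv2.minEnclosingCircle(k)[0]],.091).round(4))
for k in contours((H>100)&(H<130)&(S>120),150): print("blue",cv2.boundingRect(k),np.round(rect(c,k,.063),1))
E
```

```text
t15.0 tcp [0.5077 0.0066 0.1921] yang 52.0 -> d [-0.024 -0.009  4.47 ] rows>= 5 twist 0.001 j6 -1.12
pink (232, 166, 51, 49) [508.7   5.4  50.3  50.6  30.8] [[0.5083 0.0059 0.091 ]]
pink (386, 127, 94, 75) [594.8 159.4   4.2 111.9   4.4] [[0.5946 0.1608 0.091 ]]
pink (373, 116, 101, 87) [586.5 156.   16.  116.6   3. ] [[0.583  0.1574 0.091 ]]
blue (228, 65, 61, 111) [457.3  46.8  60.6 111.5  51.8]
```

View pics/w6.png

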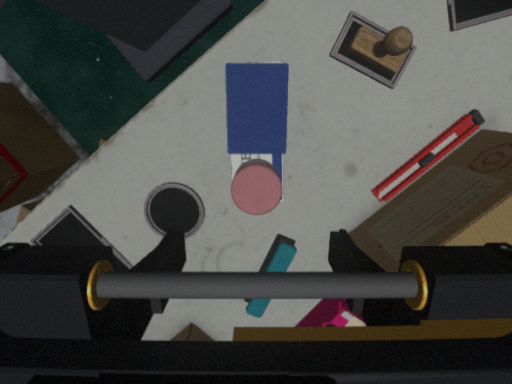

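Call:
{"name": "drive_tool", "arguments": {"increments": [[-0.02, 0, 0.9, 0, 1], [0, 0, 0.9, 0, 1], [0, 0, 0.9, 0, 1], [0, 0, 0.9, 0, 1], [0, 0, 0.6, 0, 1], [0, 0, 0.27, 0, 1], [0, 0, 0, 0, 1], [0, 0, 0, 0, -1], [0, 0, 0, 0, -1], [0, 0, 0, 0, -1], [0, 0, 0, 0, -1], [0, 0, 0, 0, -1]]}}

```text
time: 16.48
tcp_pos: [0.5087, 0.0054, 0.0583]
eef_rot: [[-0.788, 0.616, 0.0], [0.616, 0.788, -0.0], [-0.0, 0.0, -1.0]]
force: [-0.1, 0.2, 2.4]
gripper_width: 0.052
grip_force: 30.0
```

Call:
{"name": "drive_tool", "arguments": {"increments": [[0, 0, 0, 0, -1], [0, 0, 0, 0, -1], [0, 0, -0.1, 0, -1], [0, 0, -0.3, 0, -1], [0, 0, -0.7, 0, -1], [0, 0, -0.8, 0, -1], [0, 0, -0.8, 0, -1], [0, 0, 0, 0, -1]]}}

```text
time: 17.48
tcp_pos: [0.5101, 0.0052, 0.1409]
eef_rot: [[-0.788, 0.616, 0.005], [0.616, 0.788, -0.001], [-0.004, 0.002, -1.0]]
force: [0.5, -0.7, -1.3]
gripper_width: 0.0515
grip_force: 30.0
```

```bash
python3 - <<'E'
from h import *
go(.486,-.120,.139,52)
im=np.load("pics/w6.npy")
E
```

```text
t17.5 tcp [0.5101 0.0052 0.1409] yang 52.0 -> d [-1.937 -3.782  0.063] rows>= 4 twist -0.005 j6 -1.12
```

Call:
{"name": "drive_tool", "arguments": {"increments": [[-0.39, -0.756, 0, 0, -1], [-0.39, -0.756, 0, 0, -1], [-0.39, -0.756, 0, 0, -1], [-0.39, -0.756, 0, 0, -1], [-0.39, -0.756, 0, 0, -1], [0, 0, 0, 0, -1], [0, 0, 0, 0, -1]]}}

```text
time: 18.35
tcp_pos: [0.4842, -0.1192, 0.1384]
eef_rot: [[-0.787, 0.616, -0.002], [0.616, 0.787, 0.001], [0.002, 0.0, -1.0]]
force: [-0.1, -0.1, -0.7]
gripper_width: 0.0519
grip_force: 30.0
```

```bash
python3 - <<'E'
from h import *
c=get_calibration("wrist"); im=grab_frame("wrist"); np.save("pics/w7.npy",im)
go(.486,-.120,.063,52)
cv2.imwrite("pics/w7.png",cv2.resize(im[60:320,130:390,::-1],None,fx=2.3,fy=2.3))
E
```

```text
t18.4 tcp [ 0.4844 -0.119   0.1385] yang 52.0 -> d [-0.069  0.006  2.517] rows>= 3 twist -0.002 j6 -1.37
```

View pics/w7.png

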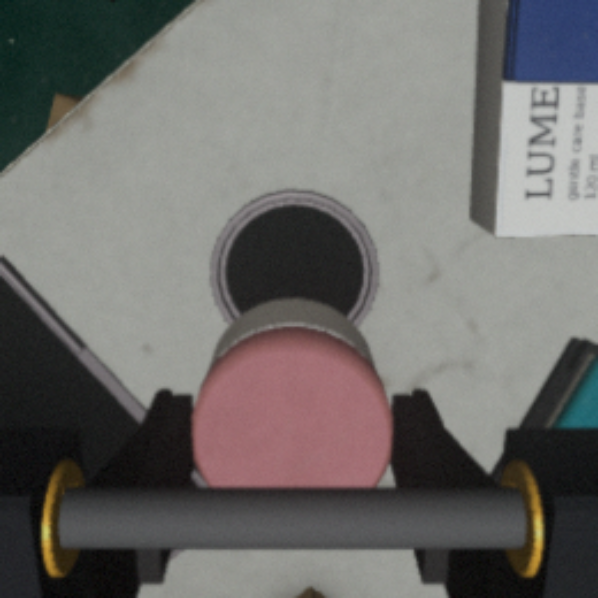

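```bash
python3 - <<'E'
from h import *
c=get_calibration("wrist"); s=status.observe(); R=s["eef_rot"]
f=lambda p:(130+p[0]/2.3-.3,60+p[1]/2.3-.3)
w=onto(c,[f((210,273)),f((380,273)),f((295,189))],.006)
print(np.round((w-s["tcp_pos"])@R*1000,1))
b=onto(c,[f((193,425)),f((392,425)),f((292,331))],s["tcp_pos"][2]-.0583+.091)
print(np.round((b-s["tcp_pos"])@R*1000,1))
E
```

```text
[[  4.2 -39.7 132.5]
 [  4.1  42.2 132.5]
 [ 44.3   1.2 132.6]]
[[  5.6 -24.9 -32.7]
 [  5.6  24.9 -32.7]
 [ 30.4  -0.1 -32.7]]
```

Call:
{"name": "drive_tool", "arguments": {"increments": [[-0.02, 0.04, 0.9, 0, -1], [0, 0, 0.9, 0, -1], [0, 0, 0.9, 0, -1], [0, 0, 0.7, 0, -1], [0, 0, 0.4, 0, -1], [0, 0, 0.15, 0, -1], [0, 0, 0.05, 0, -1], [0, 0, 0.03, 0, -1], [0, 0, 0, 0, -1]]}}

```text
time: 19.52
tcp_pos: [0.4864, -0.1195, 0.0186]
eef_rot: [[-0.788, 0.616, 0.001], [0.616, 0.788, -0.0], [-0.001, 0.0, -1.0]]
force: [0.1, -0.7, -1.3]
gripper_width: 0.0518
grip_force: 30.0
```

Call:
{"name": "drive_tool", "arguments": {"increments": [[0, 0, 0.03, 0, -1], [0, 0, 0, 0, -1]]}}

```text
time: 19.77
tcp_pos: [0.4861, -0.1194, 0.0174]
eef_rot: [[-0.788, 0.616, 0.0], [0.616, 0.788, -0.0], [-0.0, 0.0, -1.0]]
force: [0.2, -0.2, -1.3]
gripper_width: 0.0517
grip_force: 30.0
```

Call:
{"name": "drive_tool", "arguments": {"increments": [[0, 0, 0.03, 0, -1], [0, 0, 0, 0, -1]]}}

```text
time: 20.02
tcp_pos: [0.486, -0.1194, 0.0163]
eef_rot: [[-0.788, 0.616, -0.0], [0.616, 0.788, 0.0], [0.0, -0.0, -1.0]]
force: [1.4, 0.4, -1.1]
gripper_width: 0.0518
grip_force: 30.0
```

Call:
{"name": "drive_tool", "arguments": {"increments": [[0, 0, 0.02, 0, -1], [0, 0, 0, 0, -1]]}}

```text
time: 20.27
tcp_pos: [0.486, -0.1194, 0.0162]
eef_rot: [[-0.788, 0.616, 0.0], [0.616, 0.788, -0.0], [-0.0, -0.0, -1.0]]
force: [-1.5, 0.3, 5.6]
gripper_width: 0.052
grip_force: 30.0
```

Call:
{"name": "drive_tool", "arguments": {"increments": [[0, 0, 0, 0, 0.6], [0, 0, 0, 0, 1], [0, 0, 0, 0, 1], [0, 0, -0.2, 0, 1], [0, 0, -0.8, 0, 1], [0, 0, -1, 0, 1], [0, 0, -1, 0, 1], [0, 0, -1, 0, 1], [0, 0, -1, 0, 1], [0, 0, 0, 0, 1]]}}

```text
time: 21.52
tcp_pos: [0.4877, -0.1201, 0.1682]
eef_rot: [[-0.788, 0.616, 0.005], [0.616, 0.788, -0.003], [-0.006, 0.001, -1.0]]
force: [0.3, -0.1, -0.1]
gripper_width: 0.0871
grip_force: 0.0
```

```bash
python3 - <<'E'
from h import *
go(.4465,.054,.16,52)
E
```

```text
t21.5 tcp [ 0.4877 -0.1201  0.1682] yang 52.0 -> d [4.658 3.726 0.25 ] rows>= 5 twist -0.004 j6 -1.37
```

Call:
{"name": "drive_tool", "arguments": {"increments": [[0.776, 0.62, 0, 0, 1], [0.776, 0.62, 0, 0, 1], [0.776, 0.62, 0, 0, 1], [0.776, 0.62, 0, 0, 1], [0.776, 0.62, 0, 0, 1], [0.776, 0.62, 0, 0, 1], [0, 0, 0, 0, 1], [0, 0, 0, 0, 1]]}}

```text
time: 22.52
tcp_pos: [0.4447, 0.0542, 0.1653]
eef_rot: [[-0.788, 0.616, -0.001], [0.616, 0.788, -0.0], [0.0, -0.001, -1.0]]
force: [-0.1, -0.2, -0.2]
gripper_width: 0.0873
grip_force: 0.0
```

```bash
python3 - <<'E'
from h import *
c=get_calibration("wrist"); im=grab_frame("wrist"); np.save("pics/w8.npy",im); cv2.imwrite("pics/w8.png",im[:,:,::-1])
go(.4465,.054,.055,52)
s=status.observe(); R=s["eef_rot"]
H,S,V=cv2.split(cv2.cvtColor(im,cv2.COLOR_RGB2HSV))
for k in contours((H>100)&(H<130)&(S>120),150): print("blue",cv2.boundingRect(k),np.round(rect(c,k,.063),1))
for k in contours(((H>160)|(H<8))&(S>50)&(V>120),150): print("pink",cv2.boundingRect(k),np.round(rect(c,k,.049),1))
print(proj(c,s["tcp_pos"]-[0,0,.105]))
E
```

```text
t22.6 tcp [0.445  0.054  0.1654] yang 51.9 -> d [-0.039  0.034  3.68 ] rows>= 4 twist -0.01 j6 -1.04
blue (228, 147, 62, 123) [465.   40.7  60.3 134.6  52. ]
pink (165, 300, 22, 14) [ 503.6 -118.2   19.    27.7  -37.5]
pink (413, 194, 70, 52) [606.4 197.    5.   90.9   4.4]
pink (374, 184, 103, 81) [593.8 175.   17.9 131.4   5.7]
[[256.81602038 189.17065939]]
```

View pics/w8.png

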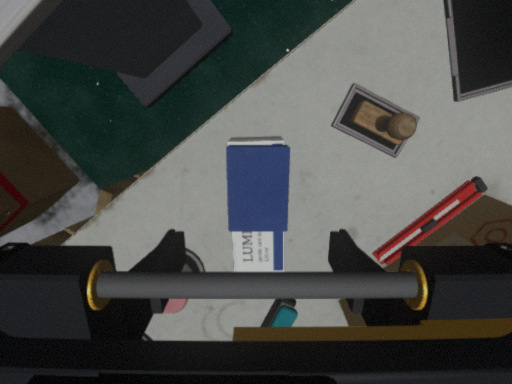

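Call:
{"name": "drive_tool", "arguments": {"increments": [[-0.02, 0.05, 0.8, 0, 1], [0, 0, 0.9, 0, 1], [0, 0, 0.9, 0, 1], [0, 0, 0.8, 0, 1], [0, 0, 0.4, 0, 1], [0, 0, 0.13, 0, 1], [0, 0, 0, 0, 1], [0, 0, 0, 0, 1]]}}

```text
time: 23.58
tcp_pos: [0.4468, 0.0553, 0.0485]
eef_rot: [[-0.788, 0.616, 0.002], [0.616, 0.788, -0.0], [-0.001, 0.001, -1.0]]
force: [0.2, -0.7, 0.5]
gripper_width: 0.0871
grip_force: 0.0
```

Call:
{"name": "drive_tool", "arguments": {"increments": [[0, 0, 0, 0, -1], [0, 0, 0, 0, -1], [0, 0, 0, 0, -1], [0, 0, 0, 0, -1], [0, 0, 0, 0, -1], [0, 0, 0, 0, -1], [0, 0, 0, 0, -1]]}}

```text
time: 24.45
tcp_pos: [0.4462, 0.0554, 0.0478]
eef_rot: [[-0.788, 0.616, -0.0], [0.616, 0.788, -0.0], [0.0, -0.0, -1.0]]
force: [0.5, 0.1, 0.2]
gripper_width: 0.0245
grip_force: 0.0
```

```bash
python3 - <<'E'
from h import *
im=grab_frame("wrist"); s=status.observe(); print(s["gripper_width"],s["grip_force"],s["force"])
im2=grab_frame("side")
a=cv2.resize(im[80:340,130:390,::-1],(500,500)); b=cv2.resize(im2[130:210,180:280,::-1],(300,240),interpolation=cv2.INTER_CUBIC)
o=np.zeros((500,800,3),np.uint8); o[:,:500]=a; o[:240,500:]=b; cv2.imwrite("pics/m9.png",o)
E
```

```text
0.020641890951581594 0.0 [-0.05158431  0.42032181  0.16202376]
```

View pics/m9.png

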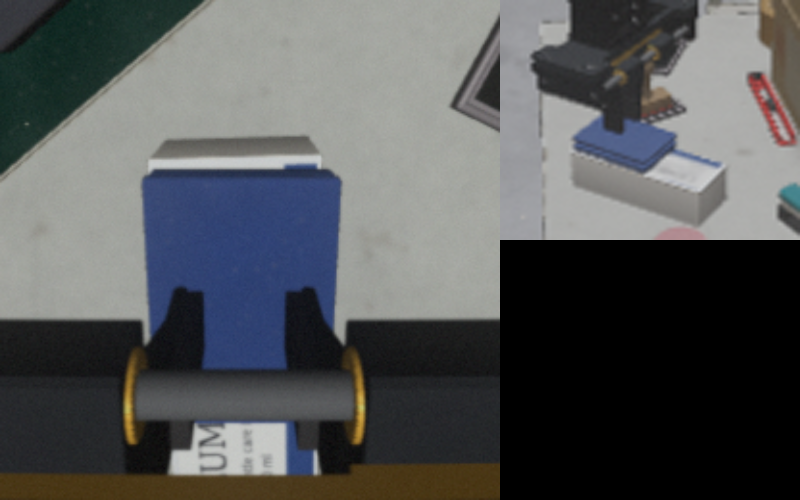

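The fingers have closed above the pad without touching it: no force, and the pad is unmoved. So the tips sit higher than the TCP, and I'm measuring by how much from the fixed cameras.

```bash
python3 - <<'E'
from h import *
s=status.observe(); t=s["tcp_pos"]; R=s["eef_rot"]; print(t)
for n in ["side","scene"]:
    c=get_calibration(n)
    im=grab_frame(n)
    pts=[t+R@np.array([0,y,-z]) for z in (0,.01,.02,.03) for y in (-.015,.015)]
    p=proj(c,pts); print(n,p.round(1).tolist())
    x,y=p.mean(0).astype(int)-[20,20]; 
    cv2.imwrite(f"pics/f_{n}.png",cv2.resize(im[y:y+40,x:x+40,::-1],None,fx=10,fy=10,interpolation=cv2.INTER_NEAREST)); print(x,y)
a=np.hstack([cv2.imread("pics/f_side.png"),cv2.imread("pics/f_scene.png")]); cv2.imwrite("pics/f.png",a)
E
```

```text
[0.44616629 0.05539373 0.04784137]
side [[217.6, 180.3], [223.0, 176.0], [217.5, 177.6], [222.9, 173.3], [217.4, 174.8], [222.8, 170.6], [217.3, 172.1], [222.7, 167.9]]
200 154
scene [[220.3, 203.5], [222.0, 196.9], [220.1, 201.4], [221.8, 194.8], [219.9, 199.2], [221.6, 192.6], [219.7, 197.1], [221.4, 190.4]]
200 176
```

View pics/f.png

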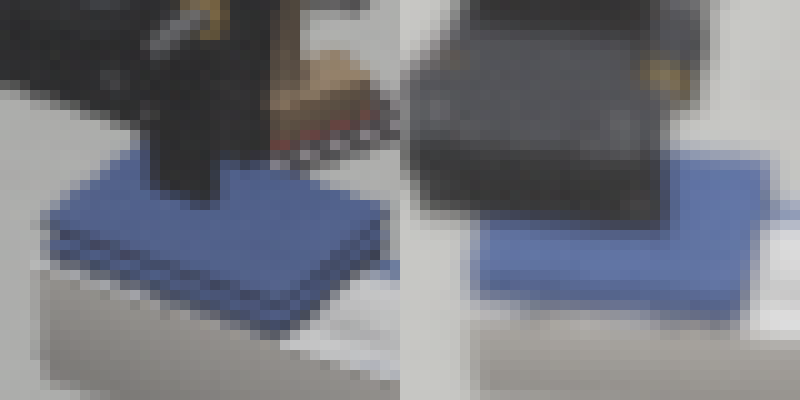

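Call:
{"name": "drive_tool", "arguments": {"increments": [[0, 0, -0.15, 0, 1], [0, 0, 0, 0, 1], [0, 0, 0, 0, 1], [0, 0, 0, 0, 1], [0, 0, 0, 0, 1], [0, 0, 0, 0, 1], [0, 0, 0, 0, 1], [0, 0, 0, 0, 1], [0, 0, 0.3, 0, 1], [0, 0, 0.3, 0, 1], [0, 0, 0.1, 0, 1], [0, 0, 0, 0, 1]]}}

```text
time: 26.15
tcp_pos: [0.4458, 0.0555, 0.0308]
eef_rot: [[-0.788, 0.616, -0.001], [0.616, 0.788, 0.0], [0.001, -0.001, -1.0]]
force: [1.0, 0.4, 0.7]
gripper_width: 0.0868
grip_force: 0.0
```

```bash
python3 - <<'E'
from h import *
s=status.observe(); t=s["tcp_pos"]; R=s["eef_rot"]; print(t,s["gripper_width"])
o=[]
for n in ["side","scene"]:
    c=get_calibration(n)
    im=grab_frame(n)
    pts=[t+R@np.array([x,y,-z]) for z in (0,.01,.02,.03) for x,y in ((0,-.05),(0,.05))]
    p=proj(c,pts); print(n,p.round(1).tolist())
    x,y=p.mean(0).astype(int)-[20,20]; 
    o.append(cv2.resize(im[y:y+40,x:x+40,::-1],None,fx=10,fy=10,interpolation=cv2.INTER_NEAREST)); print(x,y)
cv2.imwrite("pics/f2.png",np.hstack(o))
E
```

```text
[0.44578472 0.05545319 0.03084809] 0.08681891289599337
side [[211.3, 190.1], [228.9, 175.6], [211.1, 187.4], [228.9, 173.0], [211.0, 184.7], [228.8, 170.3], [210.8, 181.9], [228.8, 167.7]]
199 158
scene [[218.5, 215.1], [224.0, 193.0], [218.3, 213.0], [223.8, 190.9], [218.1, 210.9], [223.7, 188.8], [217.9, 208.8], [223.5, 186.7]]
200 180
```

View pics/f2.png

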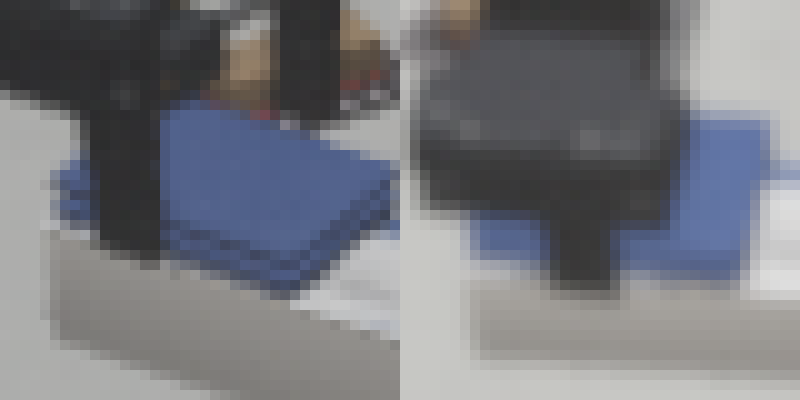

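Both views put the fingertips at about z 0.053, beside the tin and above the box top. I'm going 3 mm lower and closing.

Call:
{"name": "drive_tool", "arguments": {"increments": [[0, 0, 0.09, 0, 1], [0, 0, 0, 0, -1], [0, 0, 0, 0, -1], [0, 0, 0, 0, -1], [0, 0, 0, 0, -1], [0, 0, 0, 0, -1], [0, 0, 0, 0, -1]]}}

```text
time: 27.12
tcp_pos: [0.4462, 0.0554, 0.0287]
eef_rot: [[-0.788, 0.616, 0.0], [0.616, 0.788, -0.0], [-0.0, 0.0, -1.0]]
force: [-0.2, 0.4, 0.6]
gripper_width: 0.0626
grip_force: 30.0
```

Call:
{"name": "drive_tool", "arguments": {"increments": [[0, 0, -0.1, 0, -1], [0, 0, -0.3, 0, -1], [0, 0, -0.7, 0, -1], [0, 0, -0.9, 0, -1], [0, 0, -0.9, 0, -1], [0, 0, -0.9, 0, -1], [0, 0, -0.3, 0, -1], [0, 0, 0, 0, -1]]}}

```text
time: 28.12
tcp_pos: [0.4463, 0.0554, 0.1521]
eef_rot: [[-0.788, 0.616, 0.001], [0.616, 0.788, -0.0], [-0.001, 0.001, -1.0]]
force: [-1.0, 0.7, -0.9]
gripper_width: 0.0625
grip_force: 30.0
```

```bash
python3 - <<'E'
from h import *
go(.480,.349,.15,67.8)
E
```

```text
t28.1 tcp [0.4463 0.0554 0.1521] yang 52.0 -> d [5.144 8.4   0.069] rows>= 9 twist -2.763 j6 -1.03
```

Call:
{"name": "drive_tool", "arguments": {"increments": [[0.514, 0.84, 0, 0, -1], [0.514, 0.84, 0, 0, -1], [0.514, 0.84, 0, 0, -1], [0.514, 0.84, 0, 0, -1], [0.514, 0.84, 0, 0, -1], [0.514, 0.84, 0, 0, -1], [0.514, 0.84, 0, 0, -1], [0.514, 0.84, 0, 0, -1], [0.514, 0.84, 0, 0, -1], [0.514, 0.84, 0, 0, -1]]}}

```text
time: 29.38
tcp_pos: [0.479, 0.3493, 0.1496]
eef_rot: [[-0.788, 0.616, -0.003], [0.616, 0.788, -0.002], [0.002, -0.003, -1.0]]
force: [-0.3, 0.0, -0.7]
gripper_width: 0.0625
grip_force: 30.0
```

Call:
{"name": "drive_tool", "arguments": {"increments": [[0, 0, 0, -0.7, -1], [0, 0, 0, -0.7, -1], [0, 0, 0, -0.7, -1], [0, 0, 0, -0.66, -1], [0, 0, 0, 0, -1], [0, 0, 0, 0, -1]]}}

```text
time: 30.12
tcp_pos: [0.4795, 0.3486, 0.1507]
eef_rot: [[-0.925, 0.379, -0.002], [0.379, 0.925, -0.001], [0.001, -0.001, -1.0]]
force: [0.3, -0.4, -1.3]
gripper_width: 0.0625
grip_force: 30.0
```

```bash
python3 - <<'E'
from h import *
c=get_calibration("wrist"); im=grab_frame("wrist"); np.save("pics/w10.npy",im)
go(.480,.349,.15,67.8)
cv2.imwrite("pics/w10.png",cv2.resize(im[40:300,130:390,::-1],None,fx=2.3,fy=2.3))
E
```

```text
t30.2 tcp [0.4796 0.3487 0.1509] yang 67.7 -> d [-0.007  0.014  0.031] rows>= 1 twist -0.012 j6 -0.74
```

View pics/w10.png

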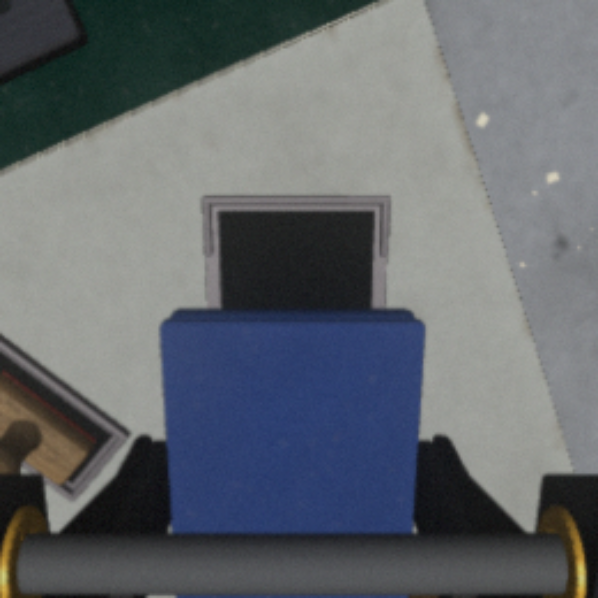

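The tray and tin edges are parallel. The tray rim's top edge is at row 196, columns 203–390; the tin's front top edge is at row 322, columns 163–424. That was the 14th and last picture, so from here on I work by numbers only.

```bash
python3 - <<'E'
from h import *
c=get_calibration("wrist"); s=status.observe(); R=s["eef_rot"]
f=lambda p:(130+p[0]/2.3-.3,40+p[1]/2.3-.3)
w=onto(c,[f((203,196)),f((390,196)),f((207,300)),f((386,300))],.008)
print(np.round((w-s["tcp_pos"])@R*1000,1))
b=onto(c,[f((163,324)),f((424,324)),f((171,520)),f((415,520))],s["tcp_pos"][2]+.035)
print(np.round((b-s["tcp_pos"])@R*1000,1))
E
```

```text
[[ 61.4 -42.  143. ]
 [ 61.4  46.4 142.9]
 [ 11.2 -41.9 143. ]
 [ 11.2  46.5 142.9]]
[[ 44.1 -29.6 -34.9]
 [ 44.1  30.6 -35. ]
 [ -6.9 -30.5 -35. ]
 [ -6.9  31.2 -35. ]]
```

Call:
{"name": "drive_tool", "arguments": {"increments": [[0.06, 0.03, 0.8, 0, -1], [0.05, 0.03, 0.9, 0, -1], [0, 0, 0.9, 0, -1], [0, 0, 0.9, 0, -1], [0, 0, 0.9, 0, -1], [0, 0, 0.6, 0, -1], [0, 0, 0.25, 0, -1], [0, 0, 0.1, 0, -1], [0, 0, 0, 0, -1]]}}

```text
time: 31.3
tcp_pos: [0.478, 0.3521, -0.0083]
eef_rot: [[-0.926, 0.378, 0.001], [0.378, 0.926, 0.0], [-0.001, 0.001, -1.0]]
force: [0.6, 0.4, -0.8]
gripper_width: 0.0624
grip_force: 30.0
```

Call:
{"name": "drive_tool", "arguments": {"increments": [[0, 0, 0.04, 0, -1], [0, 0, 0, 0, -1]]}}

```text
time: 31.55
tcp_pos: [0.4779, 0.352, -0.0095]
eef_rot: [[-0.926, 0.378, 0.001], [0.378, 0.926, 0.0], [-0.001, 0.001, -1.0]]
force: [0.2, 0.2, -0.3]
gripper_width: 0.0623
grip_force: 30.0
```

```bash
cat > gap.py <<'E'
from h import *
import sys
# classes along image lines through given tool points at z world: B blue, d dark, g grey, w bright
c=get_calibration("wrist"); im=grab_frame("wrist"); s=status.observe(); t=s["tcp_pos"];R=s["eef_rot"]
np.save("pics/last.npy",im); H,S,V=cv2.split(cv2.cvtColor(im,cv2.COLOR_RGB2HSV))
def cls(px):
    h,sa,v=H[px[1],px[0]],S[px[1],px[0]],V[px[1],px[0]]
    return "B" if sa>100 and 100<h<130 else "d" if v<75 else "g" if v<140 else "w"
def line(a,b,z,step=1):
    n=int(np.hypot(*(np.array(b)-a))/step)+1
    P=np.linspace(a,b,n); W=t+np.c_[P,np.zeros(n)]@R.T; W[:,2]=z
    q=proj(c,W).round().astype(int); st="".join(cls(p) for p in q)
    out=[];i=0
    while i<n:
        j=i
        while j<n and st[j]==st[i]: j+=1
        out.append(f"{st[i]}:{P[i].round(0).astype(int).tolist()}"); i=j
    print(z,out)
E
cat > g1.py <<'E'
from gap import *
for x in (25,35,40): line((x/1000,-.062),(x/1000,.062),.006,.001)
for y in (-25,0,25): line((.075,y/1000),(.02,y/1000),.006,.001)
E
sed -i 's/P\[i\].round(0)/(P[i]*1000).round(0)/' gap.py; python3 g1.py
```

```text
0.006 ['g:[25, -62]', 'w:[25, -61]', 'g:[25, -59]', 'w:[25, -56]', 'g:[25, -55]', 'w:[25, -54]', 'g:[25, -53]', 'w:[25, -52]', 'g:[25, -50]', 'w:[25, -49]', 'g:[25, -45]', 'd:[25, -37]', 'B:[25, -34]', 'd:[25, 35]', 'g:[25, 37]', 'w:[25, 44]', 'g:[25, 47]', 'w:[25, 48]']
0.006 ['w:[35, -62]', 'g:[35, -53]', 'w:[35, -52]', 'g:[35, -45]', 'd:[35, -41]', 'g:[35, -40]', 'd:[35, -37]', 'B:[35, -34]', 'd:[35, 36]', 'g:[35, 37]', 'd:[35, 40]', 'g:[35, 42]', 'w:[35, 47]', 'g:[35, 51]', 'w:[35, 52]']
0.006 ['w:[40, -62]', 'g:[40, -53]', 'w:[40, -52]', 'g:[40, -46]', 'd:[40, -41]', 'g:[40, -40]', 'd:[40, -37]', 'B:[40, -33]', 'd:[40, 35]', 'g:[40, 37]', 'd:[40, 40]', 'g:[40, 41]', 'w:[40, 47]', 'g:[40, 48]', 'w:[40, 49]', 'g:[40, 50]', 'w:[40, 51]', 'g:[40, 61]', 'w:[40, 62]']
0.006 ['w:[75, -25]', 'g:[69, -25]', 'w:[65, -25]', 'g:[64, -25]', 'd:[59, -25]', 'g:[58, -25]', 'd:[52, -25]', 'B:[42, -25]']
0.006 ['g:[75, 0]', 'd:[59, 0]', 'g:[58, 0]', 'd:[52, 0]', 'B:[43, 0]']
0.006 ['g:[75, 25]', 'w:[74, 25]', 'g:[73, 25]', 'w:[69, 25]', 'g:[68, 25]', 'd:[59, 25]', 'g:[58, 25]', 'd:[52, 25]', 'B:[42, 25]']
```

Call:
{"name": "drive_tool", "arguments": {"increments": [[0.08, 0, 0.06, 0, -1], [0, 0, 0.04, 0, -1], [0, 0, 0, 0, -1]]}}

```text
time: 31.98
tcp_pos: [0.4752, 0.3527, -0.0132]
eef_rot: [[-0.926, 0.378, -0.0], [0.378, 0.926, -0.0], [0.0, -0.0, -1.0]]
force: [-1.4, 0.2, 0.0]
gripper_width: 0.0625
grip_force: 30.0
```

Call:
{"name": "drive_tool", "arguments": {"increments": [[0, 0, 0.03, 0, -1], [0, 0, 0, 0, -1]]}}

```text
time: 32.22
tcp_pos: [0.4753, 0.3528, -0.0133]
eef_rot: [[-0.926, 0.378, 0.0], [0.378, 0.926, 0.0], [0.0, 0.0, -1.0]]
force: [-0.6, -0.9, 4.7]
gripper_width: 0.0624
grip_force: 30.0
```

Call:
{"name": "drive_tool", "arguments": {"increments": [[0, 0, 0, 0, 0.75], [0, 0, 0, 0, 0.75], [0, 0, -0.1, 0, 0.85], [0, 0, -0.3, 0, 1], [0, 0, -0.8, 0, 1], [0, 0, -1, 0, 1], [0, 0, -1, 0, 1], [0, 0, -1, 0, 1], [0, 0, -1, 0, 1], [0, 0, -0.8, 0, 1], [0, 0, 0, 0, 1]]}}

```text
time: 33.6
tcp_pos: [0.4768, 0.3535, 0.1686]
eef_rot: [[-0.926, 0.378, 0.005], [0.378, 0.926, 0.002], [-0.004, 0.004, -1.0]]
force: [0.5, 0.9, -0.2]
gripper_width: 0.087
grip_force: 0.0
```

```bash
python3 - <<'E'
from h import *
go(.47,.036,.17,52)
c=get_calibration("wrist"); im=grab_frame("wrist")
H,S,V=cv2.split(cv2.cvtColor(im,cv2.COLOR_RGB2HSV))
for k in contours((H>100)&(H<130)&(S>120),150): print("blue",cv2.boundingRect(k),np.round(rect(c,k,.021),1))
im=np.load("pics/w8.npy"); H,S,V=cv2.split(cv2.cvtColor(im,cv2.COLOR_RGB2HSV))
for r in (240,250,260): print(V[r,222:296].tolist())
E
```

```text
t33.6 tcp [0.4768 0.3535 0.1686] yang 67.8 -> d [-3.79  -9.883 -0.074] rows>= 10 twist 2.755 j6 -0.73
blue (229, 140, 55, 76) [477.4 353.   61.8  89.6  67.7]
[145, 146, 143, 148, 148, 145, 148, 146, 146, 151, 166, 182, 185, 182, 186, 182, 186, 184, 184, 185, 183, 184, 179, 170, 155, 135, 110, 122, 158, 175, 183, 185, 188, 185, 187, 179, 161, 148, 157, 175, 183, 183, 181, 185, 185, 184, 186, 182, 182, 183, 176, 141, 113, 114, 114, 110, 109, 111, 109, 114, 123, 169, 148, 146, 149, 144, 143, 134, 129, 131, 138, 143, 147, 146]
[148, 148, 148, 146, 152, 151, 151, 148, 151, 153, 156, 181, 175, 182, 186, 185, 182, 184, 184, 182, 181, 178, 179, 184, 182, 183, 184, 179, 166, 123, 152, 179, 183, 183, 184, 179, 160, 142, 141, 161, 179, 184, 180, 156, 154, 161, 173, 185, 183, 187, 181, 142, 120, 113, 107, 109, 110, 111, 108, 108, 124, 165, 145, 146, 146, 149, 150, 146, 146, 147, 146, 150, 151, 147]
[148, 150, 148, 150, 146, 149, 149, 147, 150, 150, 145, 146, 172, 177, 181, 184, 186, 185, 184, 187, 181, 140, 119, 126, 131, 134, 133, 137, 137, 119, 134, 173, 184, 184, 186, 182, 171, 162, 152, 148, 157, 178, 170, 160, 154, 152, 157, 179, 185, 183, 178, 150, 116, 109, 109, 112, 110, 110, 114, 110, 121, 168, 146, 145, 148, 147, 148, 146, 148, 145, 150, 151, 149, 150]
```

Call:
{"name": "drive_tool", "arguments": {"increments": [[-0.345, -0.898, 0, 0, 1], [-0.345, -0.898, 0, 0, 1], [-0.345, -0.898, 0, 0, 1], [-0.345, -0.898, 0, 0, 1], [-0.345, -0.898, 0, 0, 1], [-0.345, -0.898, 0, 0, 1], [-0.345, -0.898, 0, 0, 1], [-0.345, -0.898, 0, 0, 1], [-0.345, -0.898, 0, 0, 1], [-0.345, -0.898, 0, 0, 1], [-0.345, -0.898, 0, 0, 1], [0, 0, 0, 0.7, 1]]}}

```text
time: 35.15
tcp_pos: [0.4678, 0.0337, 0.1648]
eef_rot: [[-0.895, 0.446, -0.003], [0.446, 0.895, 0.0], [0.003, -0.001, -1.0]]
force: [-0.3, 0.6, -0.5]
gripper_width: 0.0869
grip_force: 0.0
```

Call:
{"name": "drive_tool", "arguments": {"increments": [[0, 0, 0, 0.7, 1], [0, 0, 0, 0.7, 1], [0, 0, 0, 0.65, 1], [0, 0, 0, 0, 1], [0, 0, 0, 0, 1]]}}

```text
time: 35.78
tcp_pos: [0.4681, 0.0354, 0.1654]
eef_rot: [[-0.789, 0.615, -0.002], [0.615, 0.789, 0.0], [0.001, -0.001, -1.0]]
force: [-0.5, -0.3, -0.6]
gripper_width: 0.0872
grip_force: 0.0
```

```bash
cat > box.py <<'E'
from h import *
def box(z,name="b"):
    c=get_calibration("wrist"); im=grab_frame("wrist"); np.save(f"pics/{name}.npy",im); s=status.observe()
    H,S,V=cv2.split(cv2.cvtColor(im,cv2.COLOR_RGB2HSV))
    m=((V>165)&(S<60))|((H>100)&(H<130)&(S>90))
    m=cv2.morphologyEx(m.astype(np.uint8)*255,cv2.MORPH_CLOSE,np.ones((5,5)))
    m=cv2.morphologyEx(m,cv2.MORPH_OPEN,np.ones((7,7)))
    for k in contours(m>0,800):
        r=rect(c,k,z); w=np.array([r[0]/1000,r[1]/1000,z])
        print("box",cv2.boundingRect(k),np.round(r,1),"tool",((w-s["tcp_pos"])@s["eef_rot"]*1000).round(1))
E
python3 - <<'E'
from box import *
go(.47,.036,.17,52); box(.045)
E
```

```text
t35.8 tcp [0.4681 0.0354 0.1654] yang 52.1 -> d [-0.037  0.053 -0.153] rows>= 1 twist 0.014 j6 -1.07
box (229, 112, 58, 139) [469.8  36.2  57.8 152.6  53.1] tool [ -0.8   1.7 120.6]
box (469, 0, 43, 56) [480.5 307.6  40.7  51.1  64.1] tool [157.6 222.3 120.6]
```

Call:
{"name": "drive_tool", "arguments": {"increments": [[-0.03, 0.06, 0.8, -0.18, 1], [0, 0, 0.9, 0, 1], [0, 0, 0.9, 0, 1], [0, 0, 0.9, 0, 1], [0, 0, 0.9, 0, 1], [0, 0, 0.8, 0, 1], [0, 0, 0.4, 0, 1], [0, 0, 0.18, 0, 1], [0, 0, 0, 0, 1], [0, 0, 0, 0, 1]]}}

```text
time: 37.08
tcp_pos: [0.4711, 0.0362, -0.0067]
eef_rot: [[-0.799, 0.601, 0.001], [0.601, 0.799, -0.0], [-0.001, 0.001, -1.0]]
force: [-0.5, -0.1, -0.1]
gripper_width: 0.0871
grip_force: 0.0
```

Call:
{"name": "drive_tool", "arguments": {"increments": [[0, 0, 0, 0, -1], [0, 0, 0, 0, -1], [0, 0, 0, 0, -1], [0, 0, 0, 0, -1], [0, 0, 0, 0, -1]]}}

```text
time: 37.7
tcp_pos: [0.4704, 0.0362, -0.0072]
eef_rot: [[-0.799, 0.601, -0.0], [0.601, 0.799, -0.0], [0.0, -0.0, -1.0]]
force: [-1.0, -0.9, 2.3]
gripper_width: 0.0602
grip_force: 30.0
```

Call:
{"name": "drive_tool", "arguments": {"increments": [[0, 0, -0.1, 0, -1], [0, 0, -0.3, 0, -1], [0, 0, -0.7, 0, -1], [0, 0, -0.9, 0, -1], [0, 0, -0.9, 0, -1], [0, 0, -0.9, 0, -1], [0, 0, -0.7, 0, -1], [0, 0, -0.4, 0, -1], [0, 0, 0, 0, -1]]}}

```text
time: 38.83
tcp_pos: [0.4709, 0.0362, 0.1404]
eef_rot: [[-0.799, 0.601, 0.002], [0.601, 0.799, -0.0], [-0.002, 0.001, -1.0]]
force: [0.5, 0.5, -2.4]
gripper_width: 0.0598
grip_force: 30.0
```

```bash
python3 - <<'E'
from h import *
go(.481,-.271,.14,90)
for n in ["scene","side"]:
    c=get_calibration(n); im=grab_frame(n)
    for k in contours(im.max(2)<75,40):
        r=rect(c,k,.003)
        if 300<r[0]<600 and abs(r[1])<500: print(n,np.round(r,1))
E
```

```text
t38.8 tcp [0.4709 0.0362 0.1404] yang 53.1 -> d [-6.424 -7.981  0.015] rows>= 8 twist -6.447 j6 -1.09
scene [ 479.1 -270.5   62.6  156.6   89.7]
scene [530.8 210.8  74.5  99.6  53.6]
side [ 481.8 -271.3   68.7  163.5  -89.8]
```

Call:
{"name": "drive_tool", "arguments": {"increments": [[-0.642, -0.798, 0, 0, -1], [-0.642, -0.798, 0, 0, -1], [-0.642, -0.798, 0, 0, -1], [-0.642, -0.798, 0, 0, -1], [-0.642, -0.798, 0, 0, -1], [-0.642, -0.798, 0, 0, -1], [-0.642, -0.798, 0, 0, -1], [-0.642, -0.798, 0, 0, -1], [-0.642, -0.798, 0, 0, -1], [-0.642, -0.798, 0, 0, -1], [0, 0, 0, 0, -1]]}}

```text
time: 40.3
tcp_pos: [0.4805, -0.273, 0.1384]
eef_rot: [[-0.798, 0.603, -0.001], [0.603, 0.798, 0.0], [0.001, -0.0, -1.0]]
force: [-0.7, 0.8, -1.6]
gripper_width: 0.0596
grip_force: 30.0
```

Call:
{"name": "drive_tool", "arguments": {"increments": [[0, 0, 0, -0.8, -1], [0, 0, 0, -0.8, -1], [0, 0, 0, -0.8, -1], [0, 0, 0, -0.8, -1], [0, 0, 0, -0.8, -1], [0, 0, 0, -0.8, -1], [0, 0, 0, -0.8, -1], [0, 0, 0, -0.85, -1], [0, 0, 0, 0, -1], [0, 0, 0, 0, -1]]}}

```text
time: 41.55
tcp_pos: [0.4802, -0.27, 0.1391]
eef_rot: [[-1.0, 0.001, -0.001], [0.001, 1.0, 0.001], [0.001, 0.001, -1.0]]
force: [0.2, 0.1, -2.0]
gripper_width: 0.0596
grip_force: 30.0
```

```bash
cat > t.py <<'E'
from box import *
go(.481,-.271,.14,90)
s=status.observe(); t=s["tcp_pos"];R=s["eef_rot"]
box(t[2]+.0072+.045,"c1")
c=get_calibration("wrist"); im=np.load("pics/c1.npy"); V=im.max(2)
for k in contours(V<75,150):
    w=onto(c,k.reshape(-1,2),.003); p=((w-t)@R*1000)
    x0,y0,ww,hh=cv2.boundingRect(k)
    print("dark",(x0,y0,ww,hh),p.min(0).round(1)[:2],p.max(0).round(1)[:2])
jar=None
H,S,Vv=cv2.split(cv2.cvtColor(im,cv2.COLOR_RGB2HSV))
for k in contours(((H>160)|(H<8))&(S>50)&(Vv>120),150): print("pink",np.round(rect(c,k,.049),1))
E
python3 t.py
```

```text
t41.5 tcp [ 0.4802 -0.27    0.1391] yang 90.0 -> d [-0.027 -0.033 -0.03 ] rows>= 1 twist -0.005 j6 -2.29
box (483, 314, 29, 54) [ 529.4 -128.5   16.9   45.3  -73.7] tool [-48.9 141.9 -51.9]
box (0, 297, 153, 87) [ 532.6 -376.    51.3   87.9  -16.3] tool [ -52.3 -105.7  -52.2]
box (291, 124, 28, 149) [ 443.5 -247.    10.5   75.   -89.7] tool [ 36.9  23.3 -52. ]
dark (0, 230, 512, 154) [-312.1 -385.2] [-59.9 382.3]
dark (60, 157, 35, 34) [ -10.4 -222.3] [  27.8 -182.9]
dark (362, 154, 64, 62) [-41.2 119. ] [ 30.7 190.8]
dark (66, 120, 79, 81) [ -22.5 -205.3] [  67.6 -124.5]
dark (226, 102, 69, 13) [ 72.7 -32.1] [84.9 39.6]
dark (0, 0, 512, 69) [ 120.7 -254. ] [184.8 265. ]
```

```bash
cat > pr.py <<'E'
from h import *
im=np.load("pics/c1.npy"); V=im.max(2)
for r in (106,110,135,180,215): print(r,V[r,205:335].tolist())
print(V[90:150,230].tolist()); print(V[90:150,270].tolist())
E
python3 pr.py
```

```text
106 [119, 118, 117, 118, 118, 117, 118, 118, 117, 118, 118, 119, 118, 93, 89, 90, 77, 81, 102, 104, 69, 38, 30, 31, 32, 30, 30, 34, 29, 29, 29, 32, 31, 31, 29, 33, 32, 30, 34, 30, 30, 28, 31, 29, 30, 27, 34, 25, 27, 32, 28, 25, 31, 26, 29, 27, 28, 28, 25, 30, 32, 24, 30, 29, 26, 29, 30, 29, 33, 24, 29, 29, 26, 32, 33, 26, 31, 30, 30, 33, 33, 34, 31, 29, 29, 32, 31, 31, 48, 101, 109, 89, 65, 91, 89, 87, 114, 114, 115, 113, 118, 115, 116, 115, 118, 115, 119, 117, 117, 121, 119, 118, 117, 119, 119, 120, 119, 117, 119, 119, 120, 121, 118, 119, 117, 117, 117, 120, 119, 116]
110 [116, 118, 115, 118, 122, 117, 117, 118, 118, 117, 116, 121, 115, 97, 90, 92, 84, 70, 98, 103, 68, 39, 31, 29, 31, 31, 32, 32, 31, 26, 33, 28, 32, 34, 30, 30, 33, 32, 30, 30, 30, 31, 34, 35, 32, 32, 31, 30, 34, 33, 31, 32, 31, 30, 35, 34, 27, 31, 28, 31, 27, 32, 29, 33, 27, 27, 33, 26, 32, 30, 32, 34, 32, 29, 35, 29, 27, 32, 30, 29, 31, 29, 30, 28, 31, 30, 31, 32, 48, 102, 103, 72, 69, 94, 83, 87, 114, 117, 122, 118, 117, 122, 115, 118, 117, 117, 118, 118, 115, 117, 119, 119, 113, 114, 118, 117, 116, 118, 117, 119,
[... 1812 characters left out ...]
90, 89, 84, 87, 89, 86, 88, 117, 146, 150, 140, 123, 116, 114, 116, 113, 116, 117, 119, 117, 116, 115, 115, 117, 118, 119, 114, 117, 115]
[113, 120, 116, 114, 93, 90, 96, 78, 76, 103, 106, 67, 33, 31, 30, 27, 30, 31, 33, 29, 31, 30, 40, 55, 78, 99, 143, 154, 151, 150, 152, 155, 152, 153, 148, 152, 148, 152, 148, 152, 152, 149, 152, 152, 149, 152, 152, 148, 156, 149, 154, 155, 153, 154, 151, 151, 151, 147, 150, 151]
[118, 117, 114, 116, 93, 98, 93, 75, 82, 109, 103, 50, 32, 24, 30, 24, 29, 31, 31, 33, 27, 33, 38, 67, 85, 102, 144, 153, 154, 148, 153, 155, 152, 151, 150, 151, 150, 153, 150, 150, 150, 149, 151, 150, 155, 151, 149, 152, 150, 150, 154, 151, 153, 151, 151, 148, 152, 151, 152, 151]
```

```bash
python3 - <<'E'
from h import *
im=np.load("pics/c1.npy"); V=im.max(2)
c=get_calibration("wrist"); s=status.observe(); t=s["tcp_pos"];R=s["eef_rot"]
L=[]
for r in (135,180,215):
    a=V[r,170:235].astype(int); print(r,a[:45].tolist())
w=onto(c,[(217.5,106),(300.5,106),(259,93.5)],.008); print(np.round((w-t)@R*1000,1))
w=onto(c,[(320.5,135),(318.5,180),(316.5,215),(256,115.5)],t[2]+.0522); print(np.round((w-t)@R*1000,1))
E
```

```text
135 [119, 119, 123, 120, 118, 121, 123, 121, 118, 122, 119, 118, 121, 116, 119, 115, 119, 121, 120, 120, 107, 134, 150, 154, 153, 153, 153, 150, 151, 152, 151, 150, 153, 152, 152, 153, 150, 152, 150, 151, 151, 150, 151, 148, 153]
180 [124, 118, 122, 122, 121, 118, 120, 120, 121, 120, 123, 121, 118, 121, 120, 120, 121, 122, 121, 122, 121, 124, 121, 118, 137, 150, 152, 153, 151, 153, 152, 150, 149, 153, 156, 151, 151, 152, 151, 152, 149, 152, 152, 152, 151]
215 [116, 120, 117, 115, 121, 120, 118, 119, 118, 120, 121, 122, 123, 122, 121, 122, 123, 123, 123, 120, 120, 119, 119, 120, 119, 119, 129, 145, 152, 151, 152, 152, 155, 153, 152, 149, 155, 149, 154, 157, 150, 150, 151, 152, 149]
[[ 81.1 -39.8 131.3]
 [ 81.1  45.8 131.4]
 [ 93.3   2.9 131.3]]
[[ 69.4  29.3 -52.1]
 [ 48.6  29.6 -52.1]
 [ 31.   29.7 -52.2]
 [ 77.9   0.3 -52.1]]
```

```bash
python3 - <<'E'
from h import *
for n,p in (("scene",(320,322)),("side",(243,298))):
    print(onto(get_calibration(n),[p],.061).round(3))
E
```

```text
[[ 0.457 -0.441  0.061]]
[[ 0.459 -0.444  0.061]]
```

Call:
{"name": "drive_tool", "arguments": {"increments": [[0.04, 0.05, 0.7, 0, -1], [0.04, 0.04, 0.8, 0, -1], [0, 0, 0.8, 0, -1], [0, 0, 0.4, 0, -1], [0, 0, 0, 0, -1]]}}

```text
time: 42.22
tcp_pos: [0.4778, -0.2678, 0.058]
eef_rot: [[-1.0, 0.0, -0.001], [0.0, 1.0, 0.001], [0.001, 0.001, -1.0]]
force: [0.1, -0.6, -1.7]
gripper_width: 0.0598
grip_force: 30.0
```

Call:
{"name": "drive_tool", "arguments": {"increments": [[0, 0, 0.8, 0, -1], [0, 0, 0.6, 0, -1], [0, 0, 0.3, 0, -1], [0, 0, 0.12, 0, -1], [0, 0, 0, 0, -1]]}}

```text
time: 42.85
tcp_pos: [0.4785, -0.2685, 0.0045]
eef_rot: [[-1.0, -0.0, 0.001], [-0.0, 1.0, -0.001], [-0.001, -0.001, -1.0]]
force: [-0.8, 0.3, -1.6]
gripper_width: 0.0599
grip_force: 30.0
```

```bash
python3 - <<'E'
from h import *
c=get_calibration("wrist"); im=grab_frame("wrist"); V=im.max(2); np.save("pics/c2.npy",im)
s=status.observe(); t=s["tcp_pos"];R=s["eef_rot"]; print(t,s["force"])
def prof(a,b,z):
    n=int(round(np.hypot(*(np.array(b)-a))))+1; P=np.linspace(a,b,n)/1000
    W=t+np.c_[P,np.zeros(n)]@R.T; W[:,2]=z; q=proj(c,W).astype(np.float32)
    print(a,b,cv2.remap(V,q[:,:1],q[:,1:],cv2.INTER_LINEAR).ravel().tolist())
for x in (84,65,40): prof((x,-50),(x,-28),.008); prof((x,50),(x,28),.008)
for y in (-20,0,20): prof((96,y),(66,y),.008)
E
```

```text
[ 0.47861428 -0.26856548  0.00464231] [ 0.54738384  0.50344152 -2.28192086]
(84, -50) (84, -28) [116, 113, 115, 117, 115, 114, 114, 115, 113, 108, 77, 89, 94, 63, 58, 93, 101, 79, 50, 45, 48, 41, 38]
(84, 50) (84, 28) [114, 116, 114, 115, 115, 113, 83, 84, 89, 64, 43, 92, 102, 97, 39, 31, 32, 33, 31, 28, 32, 32, 34]
(65, -50) (65, -28) [115, 115, 115, 112, 115, 115, 117, 117, 116, 112, 100, 141, 147, 148, 148, 147, 144, 147, 148, 147, 147, 148, 148]
(65, 50) (65, 28) [115, 114, 114, 115, 113, 109, 81, 85, 88, 63, 88, 146, 133, 87, 83, 83, 86, 84, 84, 84, 84, 85, 85]
(40, -50) (40, -28) [115, 115, 114, 116, 116, 115, 116, 115, 116, 111, 97, 138, 148, 147, 150, 148, 146, 148, 147, 149, 147, 147, 148]
(40, 50) (40, 28) [114, 115, 115, 114, 115, 110, 81, 82, 85, 61, 95, 145, 121, 89, 85, 85, 87, 84, 85, 84, 86, 84, 86]
(96, -20) (66, -20) [112, 112, 114, 113, 110, 73, 88, 84, 65, 87, 101, 93, 37, 25, 26, 29, 29, 28, 44, 82, 138, 149, 148, 149, 147, 148, 145, 148, 144, 147, 147]
(96, 0) (66, 0) [114, 114, 115, 115, 110, 82, 91, 84, 57, 86, 103, 88, 29, 29, 31, 29, 30, 30, 53, 82, 139, 146, 147, 146, 147, 145, 147, 149, 146, 147, 148]
(96, 20) (66, 20) [113, 113, 115, 111, 109, 80, 91, 77, 58, 91, 101, 88, 34, 28, 28, 30, 30, 29, 54, 90, 141, 147, 146, 148, 146, 146, 146, 148, 146, 147, 148]
```

Call:
{"name": "drive_tool", "arguments": {"increments": [[0.02, 0.065, 0, 0, -1], [0, 0, 0.1, 0, -1], [0, 0, 0.1, 0, -1], [0, 0, 0, 0, -1]]}}

```text
time: 43.4
tcp_pos: [0.4774, -0.2661, -0.0023]
eef_rot: [[-1.0, -0.0, -0.001], [-0.0, 1.0, 0.0], [0.001, 0.0, -1.0]]
force: [0.1, 0.8, -2.6]
gripper_width: 0.0598
grip_force: 30.0
```

Call:
{"name": "drive_tool", "arguments": {"increments": [[0, 0, 0.04, 0, -1], [0, 0, 0, 0, -1]]}}

```text
time: 43.65
tcp_pos: [0.4775, -0.2662, -0.0032]
eef_rot: [[-1.0, -0.0, -0.0], [-0.0, 1.0, 0.0], [0.0, 0.0, -1.0]]
force: [0.2, -0.0, -2.0]
gripper_width: 0.06
grip_force: 30.0
```

Call:
{"name": "drive_tool", "arguments": {"increments": [[0, 0, 0.03, 0, -1], [0, 0, 0, 0, -1]]}}

```text
time: 43.9
tcp_pos: [0.4775, -0.2662, -0.0041]
eef_rot: [[-1.0, -0.0, -0.0], [-0.0, 1.0, 0.0], [0.0, 0.0, -1.0]]
force: [-0.4, 0.0, -1.5]
gripper_width: 0.0599
grip_force: 30.0
```

Call:
{"name": "drive_tool", "arguments": {"increments": [[0, 0, 0.03, 0, -1], [0, 0, 0, 0, -1]]}}

```text
time: 44.15
tcp_pos: [0.4776, -0.2663, -0.0042]
eef_rot: [[-1.0, -0.0, 0.0], [-0.0, 1.0, -0.0], [-0.0, -0.0, -1.0]]
force: [-1.7, 1.1, 5.1]
gripper_width: 0.0602
grip_force: 30.0
```

Contact on the tray floor. I'm releasing, retreating upward, and then checking everything by measurement.

Call:
{"name": "drive_tool", "arguments": {"increments": [[0, 0, 0, 0, 0.8], [0, 0, 0, 0, 1], [0, 0, 0, 0, 1], [0, 0, 0, 0, 1], [0, 0, -0.2, 0, 1], [0, 0, -0.6, 0, 1], [0, 0, -1, 0, 1], [0, 0, -1, 0, 1], [0, 0, -1, 0, 1], [0, 0, -1, 0, 1], [0, 0, -1, 0, 1], [0, 0, 0, 0, 1]]}}

```text
time: 45.65
tcp_pos: [0.479, -0.2674, 0.1717]
eef_rot: [[-1.0, -0.0, 0.005], [-0.0, 1.0, -0.004], [-0.005, -0.004, -1.0]]
force: [0.9, 0.1, -0.6]
gripper_width: 0.0871
grip_force: 0.0
```

Call:
{"name": "drive_tool", "arguments": {"increments": [[0, 0, -1, 0, 1], [0, 0, -1, 0, 1], [0, 0, -1, 0, 1], [0, 0, 0, 0, 1], [0, 0, 0, 0, 1]]}}

```text
time: 46.28
tcp_pos: [0.4766, -0.2655, 0.2574]
eef_rot: [[-1.0, -0.0, -0.002], [-0.0, 1.0, 0.002], [0.002, 0.002, -1.0]]
force: [0.4, 0.3, 1.1]
gripper_width: 0.0871
grip_force: 0.0
```

```bash
python3 - <<'E'
from h import *
c=get_calibration("wrist"); im=grab_frame("wrist"); V=im.max(2); np.save("pics/c3.npy",im)
s=status.observe(); t=s["tcp_pos"]; print(s["time"],t,s["force"])
def prof(a,b,z):   # world mm
    n=int(round(np.hypot(*(np.array(b)-a))))+1; P=np.linspace(a,b,n)/1000
    q=proj(c,np.c_[P,np.full(n,z)]).astype(np.float32)
    print(a,b,cv2.remap(V,q[:,:1],q[:,1:],cv2.INTER_LINEAR).ravel().tolist())
for x in (410,440,540): prof((x,-320),(x,-214),.008)
prof((380,-266),(405,-266),.008)
prof((545,-266),(580,-266),.008)
# jar
H,S,Vv=cv2.split(cv2.cvtColor(im,cv2.COLOR_RGB2HSV))
for k in contours(((H>160)|(H<8))&(S>50)&(Vv>100),150): print("pink",cv2.boundingRect(k),np.round(rect(c,k,.049),1))
for y in (-120,): prof((425,y),(545,y),.008)
prof((486,-180),(486,-60),.008)
for n in ["scene","side"]:
    cc=get_calibration(n); i2=grab_frame(n); h,sa,v=cv2.split(cv2.cvtColor(i2,cv2.COLOR_RGB2HSV)); cv2.imwrite(f"pics/{n}9.png",i2[:,:,::-1])
    for k in contours(((h>160)|(h<8))&(sa>40)&(v>100),30):
        r=rect(cc,k,.049)
        if abs(r[0]-486)<40 and abs(r[1]+120)<40: print(n,"pink",np.round(r,1))
E
```

```text
46.325 [ 0.47650298 -0.26537833  0.25709672] [0.14082365 0.20446939 0.68828779]
(410, -320) (410, -214) [121, 121, 121, 121, 123, 123, 121, 122, 122, 120, 107, 98, 93, 88, 81, 79, 94, 85, 69, 46, 54, 88, 136, 149, 153, 153, 155, 155, 155, 156, 155, 154, 154, 154, 154, 154, 154, 154, 155, 154, 155, 155, 155, 155, 155, 155, 155, 155, 154, 153, 155, 156, 156, 155, 155, 155, 153, 155, 156, 155, 155, 155, 156, 157, 156, 155, 154, 155, 156, 155, 152, 143, 128, 109, 99, 93, 91, 91, 91, 91, 90, 90, 92, 95, 117, 128, 121, 79, 64, 73, 95, 89, 78, 83, 88, 88, 83, 102, 114, 119, 119, 120, 121, 120, 121, 122, 123]
(440, -320) (440, -214) [122, 122, 121, 122, 122, 120, 122, 122, 122, 120, 112, 100, 98, 92, 85, 87, 93, 94, 71, 59, 63, 98, 128, 147, 153, 152, 153, 155, 154, 155, 156, 152, 153, 155, 154, 153, 153, 153, 155, 156, 156, 157, 156, 154, 154, 153, 153, 156, 156, 154, 155, 154, 153, 156, 155, 153, 150, 155, 156, 156, 156, 156, 157, 155, 154, 154, 154, 155, 156, 156, 154, 146, 131, 112, 98, 91, 92, 92, 93, 94, 94, 93, 92, 95, 106, 132, 108, 79, 54, 85, 103, 106, 84, 80, 89, 93, 103, 114, 119
[... 1577 characters left out ...]
16]
(486, -180) (486, -60) [124, 123, 122, 122, 121, 122, 124, 122, 122, 123, 123, 122, 124, 122, 121, 120, 119, 118, 120, 116, 102, 67, 66, 74, 92, 92, 89, 91, 65, 39, 31, 31, 35, 42, 48, 52, 56, 54, 53, 59, 70, 79, 68, 64, 66, 77, 88, 99, 107, 116, 124, 125, 126, 126, 126, 125, 121, 120, 120, 120, 123, 124, 123, 122, 122, 123, 125, 125, 125, 126, 126, 125, 124, 124, 125, 125, 125, 124, 124, 125, 124, 124, 125, 122, 122, 123, 122, 122, 124, 124, 125, 125, 126, 127, 129, 127, 127, 126, 125, 122, 116, 106, 102, 107, 115, 120, 121, 122, 122, 123, 121, 120, 122, 123, 124, 122, 120, 120, 121, 120, 119]
scene pink [ 484.3 -129.2   48.2   49.2  -31.3]
side pink [ 488.6 -136.3   47.5   59.4   -7.1]
```

```bash
python3 -c "
from rig import workorder
print(workorder.finish_job())"
```

```text
the job is handed in; nothing more can be done
None
```

The stamp, jar, ink pad and white box were moved one at a time, top down, each lowered to contact inside its own tray, and the job was handed in at about 46 s with no verdict returned. Final measurements put the pad and box within 2 mm of tray centre and the jar about 4 mm off, inside its 10 mm margin; the stamp was last seen upright in its tray, and I didn't re-measure the stapler or label roll.

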